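# Scoop ice for the ice-point check

## Task

Get the glass jug on the red mat ready for a thermometer's ice-point check: with the scoop, work at least four of the ice cubes out of the blue pan and tip them into the jug, then lay the scoop back in its white tray, right way up, and let go. Ease the scoop in by feel: one cube along a side of the pan is frozen fast, there is no telling which, so when the scoop comes up hard against something, do not force it but go in on the other side. Keep the gripper off the ice, drop no cube outside the pan or jug, and do not push or knock the jug or the things standing about.

Things in the scene. Friction and masses are not known exactly. Their poses are not given: they have to be found in the camera images.
- scoop: flat-bottomed aluminium ice scoop, 240 g. Origin: under the middle of the bowl's floor; +x to the open lip, z up out of the bowl. Bowl 110 mm long (x -55 to +55), 84 mm wide (80 at the lip), open at the top and at the lip; side walls 48 mm high over the rear half, then sloping to 4 mm at the lip; floor 2.5 mm thick, 1.5 mm at the lip. The black handle leaves the top of the back wall
- scoop_grip (a point): middle of the scoop's straight black handle, where to grasp: 115 mm behind and 60 mm above the scoop's origin, axes as the scoop's. Handle 20 mm wide (y, flat sides, gripped across y from above), 22 mm deep, 104 mm long, rising backwards at 18 degrees
- scoop_lip (a point): middle of the scoop's front edge (lip), 55 mm in front of the scoop's origin, 1 mm above its underside
- tray_in (a point): white drip tray, fixed, 172 x 142 mm outside with a 10 mm rim 4 mm thick; the point is 1 mm above the centre of its inner floor, 5 mm above the bench. The scoop's bowl stands in it at the start, right way up, the handle sticking out over the rim
- pan: blue thick-walled foam ice pan, fixed. Origin: centre of its underside, on the bench; x is its long axis. Inside 260 mm long (x -130 to +130) and 148 mm wide (y -74 to +74); rim 85 mm above the bench, walls 12 mm thick, sides upright, ends leaning outwards by 12 mm at the rim. Nine cubes lie in its +x half in three rows along x (y about -46, 0, +46); one cube of an outer row is frozen fast; the -x half is clear
- sheet: flat, level sheet of ice frozen fast over the whole pan floor, fixed, on which the cubes lie. Its origin is 30 mm below its upper face; the upper face lies between 14 and 32 mm above the bench, different each time and to be felt for with the scoop
- mat_center (a point): centre of the upper face of the round red silicone mat, fixed, 220 mm across, 5 mm thick, on which the jug stands
- jug: glass measuring jug, loose, about 650 g, standing on the red mat; origin at the centre of its underside, z up; 128 mm high, inside 105 mm across at the floor and 126 mm at the rim; its loop handle reaches 107 mm from the axis along the jug's +y
- jug_in (a point): point on the jug's axis, 45 mm above its underside, in the middle of the space that the ice fills (inner floor 38 mm lower)
- jug_rim (a point): centre of the jug's mouth, 128 mm above its underside
- thermometer_center (a point): bystander: blue hand-held thermometer reader lying on the bench, 142 x 62 x 28 mm, centre
- salt_center (a point): bystander: small salt jar with red cap, 52 mm across, 85 mm high, half-way up
- meter_center (a point): bystander: white power meter box, 62 x 137 x 38 mm, centre
- ice0: centre of ice cube 0: 28 x 28 x 26 mm, edges rounded by 6 mm, 18 g, wet and very slippery when loose (friction about 0.12: slides on slopes above some 8 degrees); loose, or the one frozen fast
- ice1: centre of ice cube 1: 28 x 28 x 26 mm, edges rounded by 6 mm, 18 g, wet and very slippery when loose (friction about 0.12: slides on slopes above some 8 degrees); loose, or the one frozen fast
- ice2: centre of ice cube 2: 28 x 28 x 26 mm, edges rounded by 6 mm, 18 g, wet and very slippery when loose (friction about 0.12: slides on slopes above some 8 degrees); loose, or the one frozen fast
- ice3: centre of ice cube 3: 28 x 28 x 26 mm, edges rounded by 6 mm, 18 g, wet and very slippery when loose (friction about 0.12: slides on slopes above some 8 degrees); loose, or the one frozen fast
- ice4: centre of ice cube 4: 28 x 28 x 26 mm, edges rounded by 6 mm, 18 g, wet and very slippery when loose (friction about 0.12: slides on slopes above some 8 degrees); loose, or the one frozen fast
- ice5: centre of ice cube 5: 28 x 28 x 26 mm, edges rounded by 6 mm, 18 g, wet and very slippery when loose (friction about 0.12: slides on slopes above some 8 degrees); loose, or the one frozen fast
- ice6: centre of ice cube 6: 28 x 28 x 26 mm, edges rounded by 6 mm, 18 g, wet and very slippery when loose (friction about 0.12: slides on slopes above some 8 degrees); loose, or the one frozen fast
- ice7: centre of ice cube 7: 28 x 28 x 26 mm, edges rounded by 6 mm, 18 g, wet and very slippery when loose (friction about 0.12: slides on slopes above some 8 degrees); loose, or the one frozen fast
- ice8: centre of ice cube 8: 28 x 28 x 26 mm, edges rounded by 6 mm, 18 g, wet and very slippery when loose (friction about 0.12: slides on slopes above some 8 degrees); loose, or the one frozen fast
Mind the look-alikes: they are no part of the job. There is more than one size of the jug; the job needs the smaller.

How it is judged:
By the outcome, as a careful person would: the job done as asked, in the order asked, and still so for the second after the job is handed in, with the robot touching nothing.
It also fails if it takes over 72 s, if anything falls off the work surface, if the arm or the gripper's body presses on something with over 40 N, if the wrist force passes 120 N, or if a joint passes its speed limit or range.

## Robot

A 6-joint arm with a two-finger parallel gripper is mounted at the origin on the work surface. World frame = base frame: x ahead of the robot, y to its left, z up, the work surface at z = 0. Lengths are in m, angles in rad, forces in N, time in s.
With the tool pointing down it reaches from about 0.35 to 0.975 m from the base axis. Payload 4.9 kg.
Tool frame: the origin (TCP) lies midway between the tips of the shut fingers; the grasp point (between the pads) lies 19 mm behind it; z points along the fingers, y is the line along which they close (so a half turn about z gives the same grasp; the last joint's range is limited). The gripper opens to 85 mm and grips with 20 to 120 N. Pads are 22 mm wide; open, the fingers measure 114 mm over their backs; the gripper's body (76 mm by 85 mm) begins 54 mm behind the grasp point. The pads swing forward as they close: fully open they stand 13 mm farther back than shut.
Start: joints at [1.018, 0.053, 1.613, -0, 1.476, -0.119], TCP at [0.263, 0.567, 0.231] pointing down, gripper open.
Joint ranges: [-3.01, 3.01], [-1.01, 2.22], [0.06, 2.58], [-1.02, 4.17], [0.09, 2.62], [-3.14, 3.14]. Speed limits (rad/s): [2.57, 2.57, 3.14, 3.14, 3.14, 3.14].

## Interface

Orientations are given as a rotation vector (axis times angle).
In Python, from station import ctrl, optics, job gives the robot as it stands.
- The arm moves only by the shell command python3 -m jog 'ROWS' [OPENING] [FORCE]. ROWS is JSON, a list of rows, each a list of 2 entries, a list of its own where there are three numbers: the shift along the tool's x, y, z in m, then the turn, a rotation vector about the tool's x, y, z in rad. A call has 1 to 5 rows; each row is the pose to reach, as a shift and turn from the pose commanded when the call began, along the tool's axes at that moment; what a row does not reach only later rows make up. A row lasts 1/10 s, in which the tool goes at most 50 mm and 8.59 degrees, less where a joint would pass 70% of its speed; a pose out of reach is approached as far as the arm can. A call with a gripper value outside its range is refused whole. OPENING is the opening, from 0 (shut) to 1 (fully open), set as the call begins (- or left out, the last holds). The fingers move at their own pace and stop on an object; FORCE is the grip in N (left out, the last holds). Time passes only in rows, so rows that repeat a pose let the fingers close. It gives the time, the measured TCP pose, the force, the opening and the grip force at its end, in the units of the state.
- ctrl.get_obs(): the state, without advancing time (a new reading comes with each control period).
- optics.get_image(name): name is "side" or "top"; returns a dict with "image" (384x512x3 uint8, blue, green, red), "fx", "fy", "cx", "cy" (pixels), "rvec" (rotation vector, rad) and "tvec" (3), from world to camera coordinates, as OpenCV has them. Camera axes: x right, y down, z forward; pixel columns grow to the right and rows downward; lengths in m; the calibration is good to about 2 mm. A picture is of the moment at which its call begins. There is no depth.
- job.finish_job(): hands the job in; it is judged then, once.
The state is a dict: "t": time; "q": joint angles; "dq": joint speeds; "effort": joint torques, N m; "tool_pos": TCP position; "tool_rot": TCP orientation; "contact_force": force on the tool from outside, world axes, zero at the start; "wrist_torque": the same for the moment, N m; "opening": finger opening in m; "grip_force": force on a finger pad.
Only numpy, scipy, OpenCV 4.12 (cv2) and the standard library are available. Lean on these libraries where they do the work, as an engineer would, in place of code of your own. Each camera call takes 0.05 s, during which the arm holds its last target. There are 200 camera calls.

## Working session

There is one attempt and no reset: what is moved stays moved. The work goes in short steps, Python scripts to look and compute and a shell command to move; the robot and the scene stay as the last step left them, time stands still between calls to the robot, and variables do not carry over. Pictures are saved under pics/ and viewed, at most 10 in all, crops included, and the job is handed in when it is done.

```bash
ls; mkdir -p pics; python3 - <<'E'
from station import ctrl, optics, job
import cv2, numpy as np
for n in ("top","side"):
    d=optics.get_image(n); cv2.imwrite(f"pics/{n}0.png",cv2.resize(d["image"],None,fx=1.5,fy=1.5,interpolation=cv2.INTER_CUBIC))
    print(n,{k:(np.round(v,4).tolist()) for k,v in d.items() if k!="image"})
print(ctrl.get_obs())
E
```

```text
pics
top {'fx': 381.4948, 'fy': 381.4948, 'cx': 254.0292, 'cy': 194.1556, 'rvec': [2.1838, -2.1502, 0.0725], 'tvec': [0.0516, 0.4792, 1.1844]}
side {'fx': 385.0816, 'fy': 385.0816, 'cx': 259.4788, 'cy': 191.5154, 'rvec': [2.2352, -0.1279, 0.0361], 'tvec': [-0.4604, 0.1401, 0.9457]}
{'t': 0.1, 'q': array([ 1.01798529e+00,  5.33057919e-02,  1.61417986e+00,  4.01146324e-05,
        1.47599688e+00, -1.18983877e-01]), 'dq': array([-0.00076451, -0.00206122, -0.00352297,  0.00070787, -0.00024532,
        0.00035321]), 'effort': array([ 1.42542967e-04, -3.94908893e+01, -3.71362317e+01, -1.25904958e-04,
        4.00854828e-03, -7.09411580e-06]), 'tool_pos': array([0.26239472, 0.56662175, 0.23016285]), 'tool_rot': array([-6.75986201e-01, -3.06732601e+00,  2.78145129e-03]), 'contact_force': array([-0.03918071, -0.85467705, -0.69725224]), 'wrist_torque': array([ 0.02157668,  0.02115582, -0.00132912]), 'grip_force': 0.0, 'opening': 0.0855030880972319}
```

View pics/top0.png

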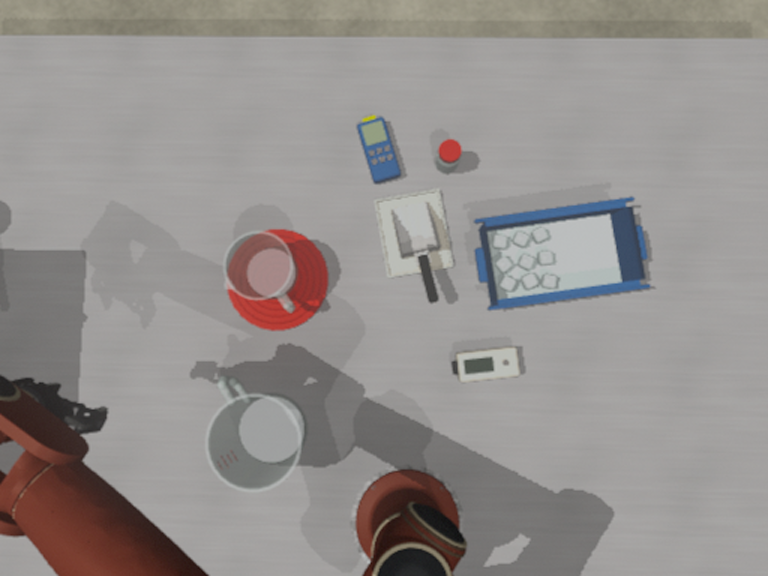

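View pics/side0.png

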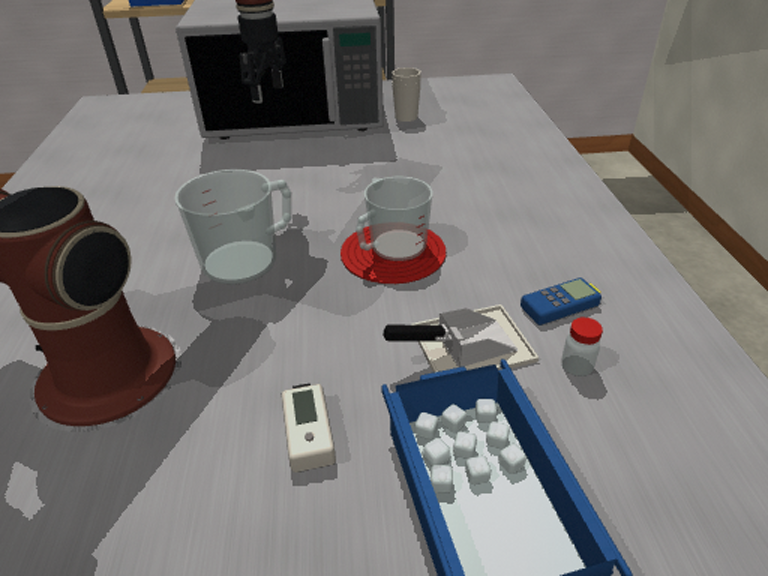

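Top picture: the pan is at (563,253), with its ice in the left (+world y) half. The scoop is in its tray, with the handle at (430,280). There are two jugs: a smaller one on the red mat at (262,270) and a larger one on the bench at (255,440). The smaller one on the mat fits the description. Next I'll rectify enlarged crops.

```bash
cat > h.py <<'E'
from station import ctrl, optics, job
import cv2, numpy as np
from scipy.spatial.transform import Rotation as Ro
def rect(d,z,x0,x1,y0,y1,s):
    # world plane z -> picture; image up = +x, left = +y (like the top view)
    R=cv2.Rodrigues(np.array(d["rvec"]))[0]; t=np.array(d["tvec"]).ravel()
    K=np.array([[d["fx"],0,d["cx"]],[0,d["fy"],d["cy"]],[0,0,1]])
    H=K@np.c_[R[:,0],R[:,1],R[:,2]*z+t]          # (x,y,1)->pix
    A=np.array([[0,-1/s,x1],[-1/s,0,y1],[0,0,1]]) # out pix(u,v)->(x,y)
    W,Hh=int((y1-y0)*s),int((x1-x0)*s)
    return cv2.warpPerspective(d["image"],H@A,(W,Hh),flags=cv2.INTER_CUBIC|cv2.WARP_INVERSE_MAP)
def grid(im,x0,x1,y0,y1,s,st=.05):
    for x in np.arange(np.ceil(x0/st)*st,x1,st):
        v=int((x1-x)*s); cv2.line(im,(0,v),(im.shape[1],v),(0,200,255),1); cv2.putText(im,f"{x*1000:.0f}",(0,v-2),0,.4,(0,0,255),1)
    for y in np.arange(np.ceil(y0/st)*st,y1,st):
        u=int((y1-y)*s); cv2.line(im,(u,0),(u,im.shape[0]),(0,200,255),1); cv2.putText(im,f"{y*1000:.0f}",(u+1,10),0,.4,(0,0,255),1)
    return im
def proj(d,p):
    return cv2.projectPoints(np.atleast_2d(np.float64(p)),np.array(d["rvec"]),np.array(d["tvec"]),np.array([[d["fx"],0,d["cx"]],[0,d["fy"],d["cy"]],[0,0,1]]),None)[0].reshape(-1,2)
E
python3 - <<'E'
from h import *
d=optics.get_image("top"); 
np.save("pics/top0.npy",d,allow_pickle=True)
a=(.38,.70,-.53,.06,1350); cv2.imwrite("pics/pan.png",grid(rect(d,.085,*a),*a))
b=(.10,.66,.10,.50,1050); j=grid(rect(d,.133,*b),*b)
s=optics.get_image("side"); np.save("pics/side0.npy",s,allow_pickle=True)
k=cv2.resize(s["image"][95:205,105:310],None,fx=1.8,fy=1.8,interpolation=cv2.INTER_CUBIC)
c=np.zeros((600,800,3),np.uint8); c[:j.shape[0],:j.shape[1]]=j; c[:k.shape[0],425:425+k.shape[1]]=k[:, :375]; cv2.imwrite("pics/jug.png",c)
E
```

```text
(no output)
```

View pics/pan.png

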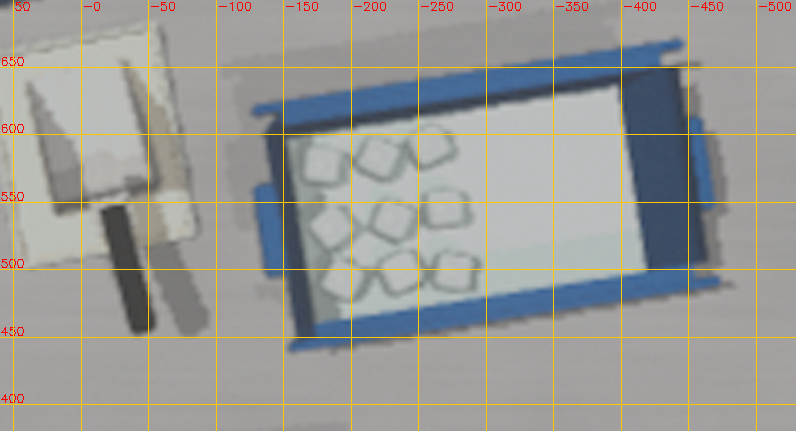

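View pics/jug.png

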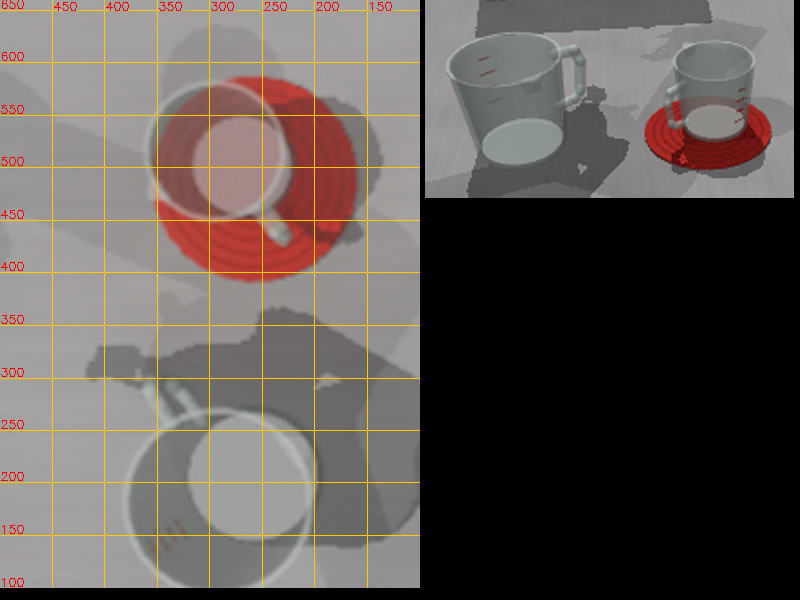

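Confirmed: the jug on the mat is the smaller of the two, with its rim centre near (0.517, 0.292) and its handle pointing toward -x,-y. Next I'll fit the pan and the scoop handle numerically.

```bash
python3 - <<'E'
from h import *
from scipy.optimize import minimize
d=np.load("pics/top0.npy",allow_pickle=True).item(); s=np.load("pics/side0.npy",allow_pickle=True).item()
for c in (d,s):
    R=cv2.Rodrigues(np.array(c["rvec"]))[0]; print("cam",np.round(-R.T@np.ravel(c["tvec"]),3))
def hull_mask(c,P,S=4):
    m=np.zeros((384*S,512*S),np.uint8); p=proj(c,P)
    cv2.fillConvexPoly(m,np.int32(np.round(cv2.convexHull(np.float32((p+.5)*S-.5)).reshape(-1,2)*8)),1,shift=3); return m
def pose(x,y,z,yaw,P): return (np.c_[P,np.ones(len(P))]@np.r_[Ro.from_euler("z",yaw).as_matrix().T,[[x,y,z]]])
# handle
B=np.array([[a,b,c] for a in(-52,52) for b in (-10,10) for c in (-11,11)])/1000
B=Ro.from_euler("y",np.deg2rad(18)).apply(B)+[-.115,0,.060]
def dark(c,x0,x1,y0,y1):
    im=cv2.resize(c["image"],None,fx=4,fy=4,interpolation=cv2.INTER_CUBIC).astype(int).max(2)
    m=np.zeros(im.shape,np.uint8); m[y0*4:y1*4,x0*4:x1*4]=(im<90)[y0*4:y1*4,x0*4:x1*4]; return m
md=dark(d,270,300,160,207); ms=dark(s,250,301,208,236); print(md.sum()/16,ms.sum()/16)
def cost(v):
    t=0
    for c,m in((d,md),(s,ms)):
        h=hull_mask(c,pose(v[0],v[1],v[3],v[2],B)); t-=(h&m).sum()/max(1,(h|m).sum())
    return t
g0=np.array([.61,-.008,np.deg2rad(13),.005])
r=min((minimize(cost,g0+dv,method="Nelder-Mead",options=dict(initial_simplex=g0+dv+np.vstack([np.zeros(4),np.diag([.01,.01,.08,.004])]),maxiter=250)) for dv in ([0,0,0,0],[.01,.01,.1,.003])),key=lambda r:r.fun)
print("scoop x,y,z",np.round(r.x,4),"yaw",np.rad2deg(r.x[2]),r.fun,"grip",pose(r.x[0],r.x[1],r.x[3],r.x[2],np.array([[-.115,0,.06]])))
# pan: outer rail edges in z=.085
S=2000; a=(.38,.70,-.53,.06,S); im=rect(d,.085,*a).astype(int); bl=(im[...,0]-im[...,2]>45)
us=np.arange(int(.23*S),int(.46*S)); top=np.array([np.argmax(bl[:,u]) for u in us]); bot=np.array([bl.shape[0]-1-np.argmax(bl[::-1,u]) for u in us])
for v in(top,bot):
    k=np.polyfit(us,v,1); k=np.polyfit(us[abs(v-np.polyval(k,us))<4],v[abs(v-np.polyval(k,us))<4],1)
    yaw=90-np.rad2deg(np.arctan(k[0])); yy=.06-us.mean()/S
    print("edge yaw",yaw,"at y=-.30 x=",.70-np.polyval(k,(.06+.30)*S)/S)
E
```

```text
cam [0.374 0.034 1.222]
cam [ 0.402 -0.702  0.687]
180.8125 473.0
scoop x,y,z [ 0.6133 -0.0031  0.2849  0.0065] yaw 16.32159677479968 -1.4271132170306884 grip [[ 0.50294627 -0.03543181  0.06649732]]
edge yaw 98.9426424529643 at y=-.30 x= 0.6483855853473459
edge yaw 98.8473043447938 at y=-.30 x= 0.4626476318208128
```

```bash
cat >> h.py <<'E'
def cur():
    o=ctrl.get_obs(); return o, np.array(o["tool_pos"]), Ro.from_rotvec(o["tool_rot"])
def to(pos,R):
    o,p,Rc=cur(); print("shift",np.round(Rc.inv().apply(np.array(pos)-p),4).tolist(),"turn",np.round((Rc.inv()*R).as_rotvec(),4).tolist())
def Rscoop(yaw,pitch):  # tool orientation for scoop yaw, lip-up pitch (deg): tool x fwd, y right, z down
    return Ro.from_euler("z",yaw,degrees=True)*Ro.from_euler("x",180,degrees=True)*Ro.from_euler("y",pitch,degrees=True)
def st():
    o,p,R=cur(); f=R.as_matrix(); print("t %.2f"%o["t"],"tcp",np.round(p,4),"yaw %.2f pitch %.2f roll %.2f"%(np.rad2deg(np.arctan2(f[1,0],f[0,0])),np.rad2deg(np.arcsin(f[2,0])),np.rad2deg(np.arctan2(f[2,1],-f[2,2]))),"q",np.round(o["q"],2),"F",np.round(o["contact_force"],1),"M",np.round(o["wrist_torque"],2),"open %.4f grip %.0f"%(o["opening"],o["grip_force"]))
E
A='[[[-0.157,-0.148,0],[0,0,0]],[[-0.157,-0.148,0],[0,0,0]],[[-0.157,-0.148,0],[0,0,0]],[[-0.157,-0.148,0],[0,0,0]],[[-0.157,-0.148,0],[0,0,0]]]'
: ; python3 -m jog '[[[-0.157,-0.148,0],[0,0,0]],[[-0.157,-0.148,0],[0,0,0]],[[-0.157,-0.148,0],[0,0,0]],[[-0.157,-0.148,0],[0,0,0]],[[-0.157,-0.148,0],[0,0,0]]]' 1
python3 -m jog '[[[-0.157,-0.148,0],[0,0,0]],[[-0.157,-0.148,0],[0,0,0]],[[-0.157,-0.148,0],[0,0,0]],[[-0.157,-0.148,0],[0,0,0]],[[-0.157,-0.148,0],[0,0,0]]]'
python3 -m jog '[[[-0.157,-0.148,0],[0,0,0]],[[-0.157,-0.148,0],[0,0,0]],[[-0.157,-0.148,0],[0,0,0]],[[-0.157,-0.148,0],[0,0,0]],[[-0.157,-0.148,0],[0,0,0]]]'
python3 -m jog '[[[0,0,0],[0,0,0.605]],[[0,0,0],[0,0,0.605]],[[0,0,0],[0,0,0.605]],[[0,0,0],[0,0,0.605]],[[0,0,0],[0,0,0.605]]]' >/dev/null
python3 -m jog '[[[0,0,0],[0,0,0.605]],[[0,0,0],[0,0,0.605]],[[0,0,0],[0,0,0.605]],[[0,0,0],[0,0,0.605]],[[0,0,0],[0,0,0.605]]]' >/dev/null
python3 -m jog '[[[0,0,0],[0,0,0.605]],[[0,0,0],[0,0,0.605]],[[0,0,0],[0,0,0.605]],[[0,0,0],[0,0,0.605]],[[0,0,0],[0,0,0.605]]]' >/dev/null
python3 -m jog '[[[0,0,0],[0,0,0.605]],[[0,0,0],[0,0,0.605]],[[0,0,0],[0,0,0.605]],[[0,0,0],[0,0,0.605]],[[0,0,0],[0,0,0.605]]]' >/dev/null
python3 -c "
from h import *
st(); to([.503,-.0355,.110],Rscoop(16.3,0))"
```

```text
t: 0.7
tool_pos: [0.3439, 0.3635, 0.231]
tool_rot: [0.681, 3.066, -0.002]
contact_force: [-0.3, 0.6, -0.9]
opening: 0.085
grip_force: 0.0
t: 1.2
tool_pos: [0.4241, 0.163, 0.2313]
tool_rot: [0.683, 3.066, -0.001]
contact_force: [-0.6, 1.1, -0.1]
opening: 0.0852
grip_force: 0.0
t: 1.7
tool_pos: [0.5042, -0.0375, 0.2312]
tool_rot: [0.683, 3.066, -0.002]
contact_force: [-0.1, 0.3, 1.2]
opening: 0.0854
grip_force: 0.0
t 3.70 tcp [ 0.5034 -0.0336  0.2312] yaw 16.82 pitch -0.01 roll -0.01 q [-0.21 -0.24  1.89  0.    1.5   1.06] F [-0.8  0.   0.1] M [ 0.04 -0.01  0.01] open 0.0850 grip 0
shift [-0.0009, 0.0017, 0.1212] turn [-0.0001, 0.0001, 0.009]
```

```bash

python3 -m jog '[[[-0.001,0.002,0.05],[0,0,0.009]],[[-0.001,0.002,0.1],[0,0,0.009]],[[-0.001,0.002,0.14],[0,0,0.009]],[[-0.001,0.002,0.165],[0,0,0.009]],[[-0.001,0.002,0.182],[0,0,0.009]]]' >/dev/null
python3 -m jog '[[[0,0,0],[0,0,0]],[[0,0,0],[0,0,0]]]' >/dev/null
python3 - <<'E'
from h import *
st()
d=optics.get_image("top"); a=(.40,.72,-.14,.08,1300); p=rect(d,.075,*a)
s=optics.get_image("side"); k=cv2.resize(s["image"][160:250,230:380],None,fx=3.3,fy=3.3,interpolation=cv2.INTER_CUBIC)
c=np.zeros((600,800,3),np.uint8); c[:p.shape[0],:p.shape[1]]=p; c[:k.shape[0],300:300+k.shape[1]]=k[:,:500]; cv2.imwrite("pics/g1.png",c)
E
```

```text
t 4.40 tcp [ 0.5032 -0.0359  0.0496] yaw 16.20 pitch -0.00 roll -0.00 q [-0.22 -0.05  2.03  0.    1.15  1.07] F [-0.1  0.  -0.8] M [ 0.02  0.02 -0.01] open 0.0855 grip 0
```

View pics/g1.png

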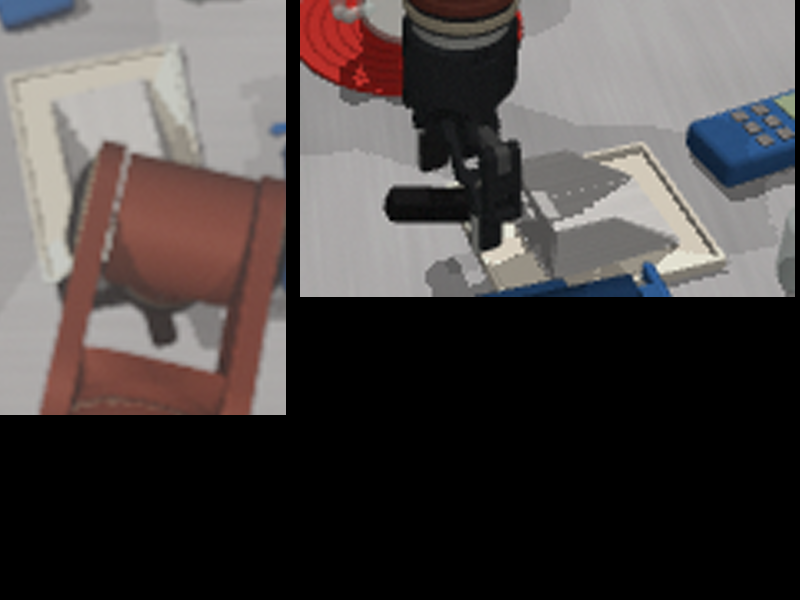

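The side crop shows the fingers straddling the handle at (495,200), a bit ahead of its middle. The bowl is still in the tray. I'll close and lift.

```bash

python3 -m jog '[[[0,0,0],[0,0,0]],[[0,0,0],[0,0,0]],[[0,0,0],[0,0,0]],[[0,0,0],[0,0,0]],[[0,0,0],[0,0,0]]]' 0 110 >/dev/null
python3 -m jog '[[[0,0,0],[0,0,0]],[[0,0,0],[0,0,0]],[[0,0,0],[0,0,0]]]'
python3 -c "
from h import *
st()"
python3 -m jog '[[[0,0,-0.01],[0,0,0]],[[0,0,-0.03],[0,0,0]],[[0,0,-0.07],[0,0,0]],[[0,0,-0.11],[0,0,0]],[[0,0,-0.14],[0,0,0]]]' >/dev/null
python3 -m jog '[[[0,0,0],[0,0,0]],[[0,0,0],[0,0,0]],[[0,0,0],[0,0,0]]]' >/dev/null
python3 - <<'E'
from h import *
st()
s=optics.get_image("side"); np.save("pics/s1.npy",s,allow_pickle=True); np.save("pics/s1o.npy",ctrl.get_obs(),allow_pickle=True)
cv2.imwrite("pics/s1.png",cv2.resize(s["image"][60:260,180:450],None,fx=2.9,fy=2.9,interpolation=cv2.INTER_CUBIC))
E
```

```text
t: 5.3
tool_pos: [0.5033, -0.036, 0.0497]
tool_rot: [3.111, 0.437, 0.001]
contact_force: [-1.3, -0.6, 3.7]
opening: 0.0181
grip_force: 107.1
t 5.30 tcp [ 0.5033 -0.036   0.0497] yaw 15.98 pitch 0.02 roll 0.02 q [-0.22 -0.05  2.03 -0.    1.15  1.07] F [-1.3 -0.6  3.7] M [-0.09  0.16  0.04] open 0.0181 grip 107
t 6.10 tcp [ 0.5015 -0.0356  0.1866] yaw 15.97 pitch -0.24 roll -0.13 q [-0.22 -0.21  1.94 -0.    1.42  1.07] F [-0.6  0.6 -2.9] M [-0.02  0.18 -0.01] open 0.0183 grip 108
```

View pics/s1.png

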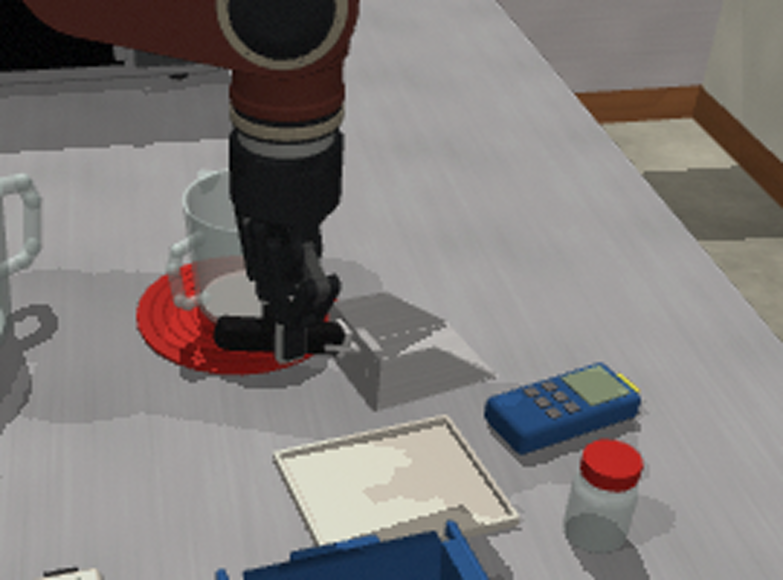

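The side crop shows the scoop held level. The lip corners are at (493,377) and (445,324), and the rear bottom corner is at (378,409). I'll fit the scoop-in-hand offset from these.

```bash
cat >> h.py <<'E'
# scoop in tool: origin offset o (tool axes), lip-up pitch e(deg) relative to tool
def s2w(P,off,e,p,R):
    Q=Ro.from_euler("x",180,degrees=True)*Ro.from_euler("y",-e,degrees=True)
    return R.apply(Q.apply(np.atleast_2d(P))+off)+p
E
python3 - <<'E'
from h import *
from scipy.optimize import least_squares
s=np.load("pics/s1.npy",allow_pickle=True).item(); o=np.load("pics/s1o.npy",allow_pickle=True).item()
p=o["tool_pos"];R=Ro.from_rotvec(o["tool_rot"])
M=np.array([[.055,-.040,.002],[.055,.040,.003],[-.055,-.042,0]]); px=np.array([[493,377],[445,324],[378,409]])/2.9+[180,60]-.3
f=lambda v:(proj(s,s2w(M,[v[0],v[3],v[1]],np.rad2deg(v[2]),p,R))-px).ravel()
g=lambda v:np.r_[f(v),v[3]*300]
r=least_squares(g,[.115,.044,0,0]); print(r.x, np.rad2deg(r.x[2]), r.fun)
# nominal
print(np.round(proj(s,s2w(M,[.115,0,.044],0,p,R)),1),np.round(px,1))
# cubes in pan frame
C=np.array([.5577,-.3007]);th=np.deg2rad(98.9);ax=np.array([np.cos(th),np.sin(th)]);ay=np.array([-ax[1],ax[0]])
cam=np.array([.374,.034])
for u,v in [(325,165),(380,157),(432,148),(330,228),(393,220),(446,210),(345,280),(403,273),(455,272)]:
    X=np.array([.70-v/1350,.06-u/1350]); X=cam+(X-cam)*1.032; print(np.round([(X-C)@ax*1000,(X-C)@ay*1000]))
E
```

```text
[ 0.11463598  0.0489492  -0.06838041 -0.00087234] -3.9179088248873506 [ 1.14624238  0.38146529 -0.04535287 -0.13981282 -0.99345985 -0.14073632
 -0.26170203]
[[351.7 187.3]
 [333.8 168.5]
 [309.4 200.4]] [[349.7 189.7]
 [333.1 171.4]
 [310.  200.7]]
[108. -44.]
[ 65. -43.]
[ 25. -44.]
[111.   4.]
[63.  6.]
[22.  5.]
[106.  45.]
[61. 47.]
[22. 52.]
```

```bash
python3 - <<'E'
from h import *
C=np.array([.5577,-.3007]);th=np.deg2rad(98.9);ax=np.array([np.cos(th),np.sin(th)]);ay=np.array([-ax[1],ax[0]])
for nm in("top0","side0"):
    d=np.load(f"pics/{nm}.npy",allow_pickle=True).item()
    for xs in ((-90,-60,-30),(0,30,60,90)) if nm=="top0" else ((40,60,80,100),):
      prof=[]
      ys=np.arange(-100,101,1)
      for x in np.arange(xs[0],xs[-1],3):
        P=np.c_[(C+ax*x/1000+np.outer(ys/1000,ay)),np.full(len(ys),.085)]; q=np.float32(proj(d,P))
        v=cv2.remap(d["image"],q[:,0].reshape(-1,1),q[:,1].reshape(-1,1),cv2.INTER_CUBIC).reshape(-1,3).astype(int); prof.append(np.c_[v[:,0]-v[:,2],v.sum(1)//3])
      m=np.mean(prof,0).round().astype(int)
      print(nm,xs); print("neg b-r",m[0:45:2,0].tolist(),"\n   br",m[0:45:2,1].tolist(),"\npos b-r",m[156:201:2,0].tolist(),"\n   br",m[156:201:2,1].tolist())
# end rim along x, y=0
E
```

```text
top0 (-90, -60, -30)
neg b-r [-2, -2, -3, -1, 11, 45, 78, 84, 80, 81, 83, 83, 81, 73, 51, 27, 21, 21, 15, 8, 4, 2, 3] 
   br [149, 149, 150, 147, 137, 120, 108, 107, 107, 108, 109, 109, 108, 102, 89, 74, 68, 76, 106, 148, 179, 190, 189] 
pos b-r [7, 7, 7, 7, 7, 7, 7, 6, 8, 15, 42, 75, 85, 83, 82, 80, 78, 81, 75, 47, 12, -3, -3] 
   br [183, 183, 183, 183, 183, 182, 183, 183, 182, 173, 147, 117, 107, 109, 109, 107, 106, 107, 108, 107, 113, 130, 147]
top0 (0, 30, 60, 90)
neg b-r [-2, -2, -3, -2, 11, 44, 76, 83, 79, 79, 81, 81, 80, 71, 49, 26, 20, 21, 16, 9, 5, 4, 4] 
   br [149, 149, 149, 146, 136, 119, 109, 108, 108, 108, 109, 109, 108, 102, 89, 75, 70, 74, 100, 141, 173, 185, 183] 
pos b-r [4, 4, 5, 5, 5, 6, 6, 5, 7, 15, 41, 72, 83, 81, 80, 78, 77, 79, 74, 47, 12, -3, -3] 
   br [171, 170, 167, 166, 167, 171, 174, 178, 181, 174, 148, 118, 107, 109, 109, 107, 106, 107, 109, 108, 113, 130, 148]
side0 (40, 60, 80, 100)
neg b-r [-2, -2, -2, -2, -2, -3, 1, 60, 98, 91, 88, 90, 90, 89, 91, 82, 46, 39, 39, 39, 39, 40, 39] 
   br [152, 143, 134, 135, 136, 137, 129, 87, 89, 87, 83, 85, 84, 85, 86, 77, 41, 35, 36, 36, 35, 35, 36] 
pos b-r [5, 5, 5, 6, 8, 11, 12, 13, 13, 13, 12, 23, 84, 95, 95, 95, 95, 90, 79, 92, 89, 60, 38] 
   br [182, 180, 175, 166, 158, 144, 134, 119, 107, 108, 116, 138, 97, 89, 90, 90, 91, 85, 74, 88, 85, 56, 34]
```

```bash
cat >> h.py <<'E'
OFF=np.array([.1146,0,.049]); E=-3.9; C=np.array([.5542,-.3012]); YAW=98.9
ax=np.array([np.cos(np.deg2rad(YAW)),np.sin(np.deg2rad(YAW))]); ay=np.array([-ax[1],ax[0]])
LIP=np.array([[.055,0,.001]])
def liptarget(px,py,z,pitch,yaw=None,xy=None):
    "lip at pan coords (mm) and height z (m), scoop pitch lip-up deg"
    R=Rscoop(YAW if yaw is None else yaw,pitch-E)
    w=np.r_[(C+ax*px/1e3+ay*py/1e3) if xy is None else xy,z]
    return w-s2w(LIP,OFF,E,np.zeros(3),R)[0], R
def lip():
    o,p,R=cur(); w=s2w(LIP,OFF,E,p,R)[0]; f=R.as_matrix()
    F=np.array(o["contact_force"]); print("lip pan x %.1f y %.1f z %.4f pitch %.1f"%((w[:2]-C)@ax*1e3,(w[:2]-C)@ay*1e3,w[2],np.rad2deg(np.arcsin(f[2,0]))+E),"F pan",np.round([F[:2]@ax,F[:2]@ay,F[2]],1))
E
python3 -c "
from h import *
st(); p,R=liptarget(-12,27.5,.09,-20); print(p); to(p,R)
p,R=liptarget(-12,27.5,.16,-3.9); print(p);to(p,R)"
```

```text
t 6.15 tcp [ 0.5014 -0.0356  0.1864] yaw 15.97 pitch -0.25 roll -0.14 q [-0.22 -0.21  1.94 -0.    1.42  1.07] F [ 0.1 -0.2 -1.7] M [-0.02  0.16  0.03] open 0.0179 grip 108
[ 0.55186862 -0.46406358  0.18672985]
shift [-0.0694, 0.4258, -0.001] turn [-0.2084, -0.2281, -1.4363]
[ 0.55511733 -0.48480941  0.21174316]
shift [-0.0721, 0.4466, -0.0261] turn [-0.0052, 0.0019, -1.4474]
```

```bash

python3 -m jog '[[[-0.036,0.223,-0.045],[0,0,0]],[[-0.036,0.223,-0.045],[0,0,0]],[[-0.036,0.223,-0.045],[0,0,0]],[[-0.036,0.223,-0.045],[0,0,0]],[[-0.036,0.223,-0.045],[0,0,0]]]' >/dev/null
python3 -m jog '[[[-0.036,0.223,0],[0,0,0]],[[-0.036,0.223,0],[0,0,0]],[[-0.036,0.223,0],[0,0,0]],[[-0.036,0.223,0],[0,0,0]],[[-0.036,0.223,0],[0,0,0]]]' >/dev/null
python3 -m jog '[[[0,0,0],[0,0,-0.724]],[[0,0,0],[0,0,-0.724]],[[0,0,0],[0,0,-0.724]],[[0,0,0],[0,0,-0.724]],[[0,0,0],[0,0,-0.724]]]' >/dev/null
python3 -m jog '[[[0,0,0],[0,0,-0.724]],[[0,0,0],[0,0,-0.724]],[[0,0,0],[0,0,-0.724]],[[0,0,0],[0,0,-0.724]],[[0,0,0],[0,0,-0.724]]]' >/dev/null
python3 -c "
from h import *
st();lip(); p,R=liptarget(-12,27.5,.12,-20); print(p); to(p,R)"
```

```text
t 8.15 tcp [ 0.556  -0.484   0.2311] yaw 99.26 pitch 0.18 roll -0.13 q [-0.82  0.31  1.32 -0.    1.51 -0.98] F [-0.7  0.3 -1.9] M [-0.15 -0.03 -0.02] open 0.0176 grip 108
lip pan x -11.2 y 27.6 z 0.1799 pitch -3.7 F pan [ 0.4  0.7 -1.9]
[ 0.55186862 -0.46406358  0.21672985]
shift [0.0203, -0.0009, 0.0144] turn [-0.0013, -0.2842, 0.0065]
```

```bash

python3 -m jog '[[[0.01,-0.001,0.007],[0,-0.14,0.003]],[[0.02,-0.001,0.014],[0,-0.284,0.006]],[[0.02,-0.001,0.014],[0,-0.284,0.006]],[[0.02,-0.001,0.014],[0,-0.284,0.006]],[[0.02,-0.001,0.014],[0,-0.284,0.006]]]' >/dev/null
python3 - <<'E'
from h import *
st();lip(); p,R=liptarget(-12,27.5,.04,-20); to(p,R)
o,p,R=cur()
W=s2w([[.055,-.04,.001],[.055,.04,.001],[-.055,-.042,0],[-.055,.042,0]],OFF,E,p,R)
I=np.array([[C[0]+ax[0]*x+ay[0]*y,C[1]+ax[1]*x+ay[1]*y,.085] for x,y in((-.142,-.074),(-.142,.074),(.142,.074),(.142,-.074))])
out=[]
for n,sl in(("top",(slice(110,225),slice(300,440))),("side",(slice(200,384),slice(235,435)))):
    d=optics.get_image(n); im=cv2.resize(d["image"],None,fx=4,fy=4,interpolation=cv2.INTER_CUBIC)
    for q in proj(d,W): cv2.circle(im,tuple(np.int32((q+.5)*4)),4,(0,0,255),-1)
    cv2.polylines(im,[np.int32((proj(d,I)+.5)*4)],True,(0,255,255),1)
    out.append(im[sl[0].start*4:sl[0].stop*4,sl[1].start*4:sl[1].stop*4])
c=np.zeros((600,800,3),np.uint8)
a=cv2.resize(out[0],(370,304)); b=cv2.resize(out[1],(430,396)); c[:304,:370]=a; c[:396,370:]=b; cv2.imwrite("pics/e1.png",c)
E
```

```text
t 8.65 tcp [ 0.5528 -0.4657  0.2204] yaw 98.56 pitch -16.27 roll 0.07 q [-0.73  0.16  1.53 -0.19  1.23 -0.84] F [-0.4  0.2 -1.9] M [ 0.02 -0.   -0.01] open 0.0183 grip 108
lip pan x -14.1 y 25.9 z 0.1232 pitch -20.2 F pan [ 0.2  0.3 -1.9]
shift [0.0251, -0.0008, 0.0798] turn [-0.0004, 0.003, -0.0057]
```

View pics/e1.png

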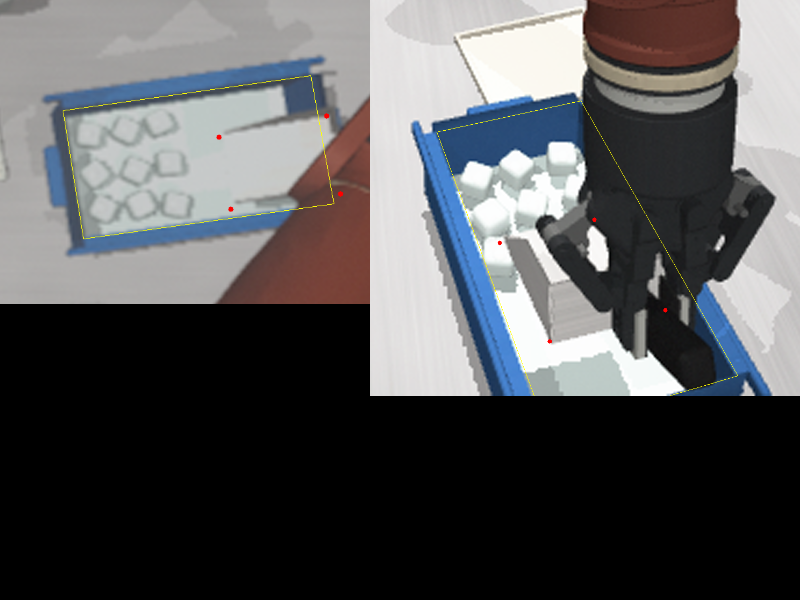

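The picture shows the projected lip and rear corners (red dots, top crop (219,137) and (231,209)) on the real bowl, and the yellow inner rim on the pan. I'll lower it now and feel for the sheet with guarded small steps.

```bash
cat > chk.py <<'E'
# guard: chk.py vertical_limit along_pan_limit ; exits 1 when exceeded
import sys
from h import *
o,p,R=cur(); F=np.array(o["contact_force"]); fz=F[2]+1.9; fx=F[:2]@ax
lip(); sys.exit(int(fz>float(sys.argv[1]) or fx<-float(sys.argv[2]) or abs(F[:2]@ay)>float(sys.argv[2])))
E
python3 -m jog '[[[0.013,-0.001,0.04],[0,0,-0.005]],[[0.025,-0.001,0.08],[0,0.003,-0.005]],[[0.025,-0.001,0.08],[0,0.003,-0.005]],[[0.025,-0.001,0.08],[0,0.003,-0.005]]]' >/dev/null
python3 chk.py 3 4 && python3 -m jog '[[[0.0011,0,0.0038],[0,0,0]],[[0.0011,0,0.0038],[0,0,0]]]' >/dev/null &&
python3 chk.py 3 4 && python3 -m jog '[[[0.0006,0,0.0019],[0,0,0]],[[0.0006,0,0.0019],[0,0,0]]]' >/dev/null &&
python3 chk.py 3 4 && python3 -m jog '[[[0.0006,0,0.0019],[0,0,0]],[[0.0006,0,0.0019],[0,0,0]]]' >/dev/null &&
python3 chk.py 3 4 && python3 -m jog '[[[0.0006,0,0.0019],[0,0,0]],[[0.0006,0,0.0019],[0,0,0]]]' >/dev/null &&
python3 chk.py 3 4 && python3 -m jog '[[[0.0006,0,0.0019],[0,0,0]],[[0.0006,0,0.0019],[0,0,0]]]' >/dev/null &&
python3 chk.py 3 4 && python3 -m jog '[[[0.0006,0,0.0019],[0,0,0]],[[0.0006,0,0.0019],[0,0,0]]]' >/dev/null &&
python3 chk.py 3 4 && python3 -m jog '[[[0.0006,0,0.0019],[0,0,0]],[[0.0006,0,0.0019],[0,0,0]]]' >/dev/null &&
python3 chk.py 3 4 && python3 -m jog '[[[0.0006,0,0.0019],[0,0,0]],[[0.0006,0,0.0019],[0,0,0]]]' >/dev/null &&
python3 chk.py 3 4 && python3 -m jog '[[[0.0006,0,0.0019],[0,0,0]],[[0.0006,0,0.0019],[0,0,0]]]' >/dev/null &&
python3 chk.py 3 4 && python3 -m jog '[[[0.0006,0,0.0019],[0,0,0]],[[0.0006,0,0.0019],[0,0,0]]]' >/dev/null &&
python3 chk.py 3 4 && python3 -m jog '[[[0.0006,0,0.0019],[0,0,0]],[[0.0006,0,0.0019],[0,0,0]]]' >/dev/null &&
python3 chk.py 3 4 && echo NOTOUCH; python3 -c "
from h import *
st()"
```

```text
lip pan x -12.0 y 28.1 z 0.0398 pitch -20.0 F pan [-0.4 -1.1 -1.1]
lip pan x -13.3 y 26.6 z 0.0386 pitch -20.2 F pan [-0.  -0.6 -1.7]
lip pan x -11.8 y 27.5 z 0.0348 pitch -20.1 F pan [ 0.3 -0.4 -1.6]
lip pan x -11.1 y 28.1 z 0.0317 pitch -20.0 F pan [ 0.2  0.6 -2.4]
lip pan x -10.9 y 28.2 z 0.0294 pitch -20.0 F pan [-0.   1.1 -2.2]
lip pan x -10.9 y 28.1 z 0.0274 pitch -20.0 F pan [-0.4  0.2 -1.8]
lip pan x -10.9 y 28.1 z 0.0255 pitch -20.0 F pan [ 0.   0.2 -2.5]
lip pan x -11.0 y 28.0 z 0.0237 pitch -20.0 F pan [ 0.3  0.1 -1.6]
lip pan x -11.5 y 27.7 z 0.0226 pitch -20.0 F pan [-0.4  0.4  2.4]
t 10.75 tcp [ 0.5515 -0.4635  0.1194] yaw 98.87 pitch -16.14 roll 0.00 q [-0.73  0.24  1.62 -0.2   1.07 -0.81] F [-0.3 -0.4  2.4] M [ 0.33  0.19 -0.01] open 0.0181 grip 109
```

Contact came at lip z ≈ 0.0225 with about 4 N. Next I'll compute the increments for an advance on the +y side that flattens as it goes, keeping the handle clear of the rim.

```bash
cat >> h.py <<'E'
def inc(W):
    "increments between successive lip waypoints (pan x,y mm, z m, pitch deg)"
    T=[liptarget(*w) for w in W]
    for (p,R),(p2,R2),w in zip(T,T[1:],W[1:]):
        print(w,np.round(R.inv().apply(p2-p),4).tolist(),np.round((R.inv()*R2).as_rotvec(),4).tolist())
E
python3 -c "
from h import *
z=.0228
inc([(-11,28,.0223,-20),(0,27.5,z,-17),(10,27.5,z,-14),(20,27.5,z,-12.5),(30,27.5,z,-11),(42,27.5,z,-9.5),(55,27.5,z,-5),(65,27.5,z,-2),(75,27.5,z,0),(85,27.5,z,0)])"
```

```text
(0, 27.5, 0.0228, -17) [0.008, 0.0005, 0.0054] [-0.0, 0.0524, -0.0]
(10, 27.5, 0.0228, -14) [0.0073, -0.0, 0.0067] [0.0, 0.0524, 0.0]
(20, 27.5, 0.0228, -12.5) [0.0085, 0.0, 0.0027] [0.0, 0.0262, -0.0]
(30, 27.5, 0.0228, -11) [0.0086, 0.0, 0.003] [0.0, 0.0262, 0.0]
(42, 27.5, 0.0228, -9.5) [0.0106, -0.0, 0.003] [-0.0, 0.0262, 0.0]
(55, 27.5, 0.0228, -5) [0.0094, 0.0, 0.0122] [0.0, 0.0785, 0.0]
(65, 27.5, 0.0228, -2) [0.0075, -0.0, 0.0088] [0.0, 0.0524, -0.0]
(75, 27.5, 0.0228, 0) [0.0083, 0.0, 0.0063] [0.0, 0.0349, 0.0]
(85, 27.5, 0.0228, 0) [0.01, 0.0, 0.0007] [0.0, 0.0, 0.0]
```

```bash

python3 -m jog '[[[0.004,0,0.0027],[0,0.026,0]],[[0.008,0.0005,0.0054],[0,0.0524,0]],[[0.008,0.0005,0.0054],[0,0.0524,0]]]' >/dev/null; 
python3 chk.py 6 5 && python3 -m jog '[[[0.0036,0,0.0033],[0,0.026,0]],[[0.0073,0,0.0067],[0,0.0524,0]],[[0.0073,0,0.0067],[0,0.0524,0]]]' >/dev/null &&
python3 chk.py 6 5 && python3 -m jog '[[[0.0043,0,0.0013],[0,0.013,0]],[[0.0085,0,0.0027],[0,0.0262,0]]]' >/dev/null &&
python3 chk.py 6 5 && python3 -m jog '[[[0.0043,0,0.0015],[0,0.013,0]],[[0.0086,0,0.003],[0,0.0262,0]]]' >/dev/null &&
python3 chk.py 6 5 && python3 -m jog '[[[0.0053,0,0.0015],[0,0.013,0]],[[0.0106,0,0.003],[0,0.0262,0]]]' >/dev/null &&
python3 chk.py 6 5 && echo OK; python3 -c "
from h import *
st()"
```

```text
lip pan x 0.4 y 27.4 z 0.0222 pitch -16.9 F pan [0.1 0.5 1.7]
lip pan x 10.5 y 27.5 z 0.0220 pitch -13.9 F pan [0.9 0.4 1.9]
lip pan x 20.1 y 27.4 z 0.0225 pitch -12.5 F pan [-0.9  0.5  1.8]
lip pan x 30.4 y 27.4 z 0.0224 pitch -10.9 F pan [-2.6  0.3  1.8]
lip pan x 42.6 y 27.4 z 0.0224 pitch -9.4 F pan [-1.6  0.6  2.7]
OK
t 11.95 tcp [ 0.5458 -0.4252  0.0902] yaw 98.88 pitch -5.53 roll -0.03 q [-0.74  0.28  1.6  -0.07  1.18 -0.88] F [-0.4 -1.7  2.7] M [ 0.22  0.02 -0.03] open 0.0180 grip 109
```

```bash

python3 -m jog '[[[0.0024,0,0.003],[0,0.02,0]],[[0.0047,0,0.006],[0,0.04,0]]]' >/dev/null; 
python3 chk.py 7 6 && python3 -m jog '[[[0.0024,0,0.003],[0,0.02,0]],[[0.0047,0,0.006],[0,0.0385,0]]]' >/dev/null &&
python3 chk.py 7 6 && python3 -m jog '[[[0.0038,0,0.0042],[0,0.026,0]],[[0.0075,0,0.0085],[0,0.0524,0]]]' >/dev/null &&
python3 chk.py 7 6 && python3 -m jog '[[[0.0042,0,0.003],[0,0.017,0]],[[0.0083,0,0.006],[0,0.0349,0]]]' >/dev/null &&
python3 chk.py 7 6 && python3 -m jog '[[[0.005,0,0.0002],[0,0,0]],[[0.01,0,0.0004],[0,0,0]]]' >/dev/null &&
python3 chk.py 7 6 && echo OK; python3 -c "
from h import *
st()"
```

```text
lip pan x 46.7 y 27.0 z 0.0230 pitch -7.4 F pan [-8.7 -0.1  3.3]
t 12.15 tcp [ 0.546  -0.4233  0.085 ] yaw 98.92 pitch -3.52 roll 0.05 q [-0.75  0.3   1.59 -0.04  1.2  -0.89] F [ 1.5 -8.6  3.3] M [-1.15 -0.1   0.12] open 0.0181 grip 109
```

Force jumped to 8.7 N at lip x = 47, so I'm stopping here. I'll look to see whether this is the frozen cube or the column jammed against the end wall.

```bash

python3 - <<'E'
from h import *
d=optics.get_image("top"); a=(.44,.68,-.46,-.13,1500); p=rect(d,.05,*a)
s=optics.get_image("side"); k=cv2.resize(s["image"][230:384,255:410],None,fx=1.9,fy=1.9,interpolation=cv2.INTER_CUBIC)
c=np.zeros((600,800,3),np.uint8); c[:p.shape[0],:p.shape[1]]=p; c[:k.shape[0],500:500+k.shape[1]]=k[:,:300]; cv2.imwrite("pics/f1.png",c); lip()
E
```

```text
lip pan x 46.6 y 27.1 z 0.0228 pitch -7.4 F pan [-5.3 -0.2  2.9]
```

View pics/f1.png

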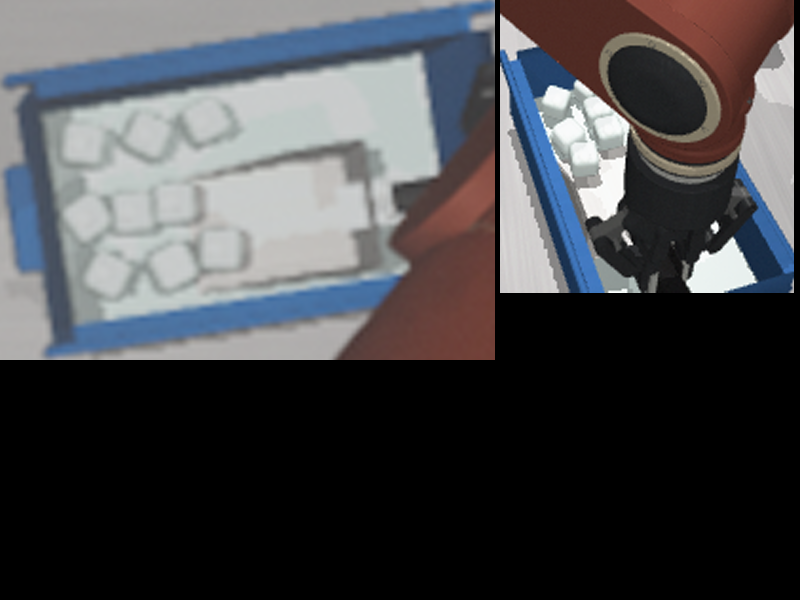

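The picture shows the pushed cube of the +y row (223,248) hard against the middle one (172,265), which has not moved: its gap to the far cube (108,272) is unchanged. So the middle +y cube is the frozen one. Row 0 moved freely. I'll back out and go in on the -y side.

```bash
python3 -c "
from h import *
inc([(46.6,27.2,.0228,-7.4),(40,27.5,.0235,-10),(10,27.5,.025,-14.5),(-12,27.5,.03,-20),(-14,27.5,.038,-20),(-14,-24.5,.038,-20),(-14,-24.5,.025,-20)])"
```

```text
(40, 27.5, 0.0235, -10) [-0.0041, -0.0003, -0.0079] [0.0, -0.0454, 0.0]
(10, 27.5, 0.025, -14.5) [-0.0254, -0.0, -0.0114] [0.0, -0.0785, 0.0]
(-12, 27.5, 0.03, -20) [-0.0168, 0.0, -0.0169] [0.0, -0.096, -0.0]
(-14, 27.5, 0.038, -20) [-0.0041, 0.0, -0.0071] [0.0, 0.0, 0.0]
(-14, -24.5, 0.038, -20) [-0.0, 0.052, 0.0] [0.0, 0.0, 0.0]
(-14, -24.5, 0.025, -20) [0.0036, -0.0, 0.0125] [0.0, 0.0, 0.0]
```

```bash

python3 -m jog '[[[-0.002,0,-0.004],[0,-0.022,0]],[[-0.004,0,-0.008],[0,-0.045,0]]]' >/dev/null; python3 chk.py 6 6
python3 -m jog '[[[-0.0125,0,-0.0057],[0,-0.039,0]],[[-0.0254,0,-0.0114],[0,-0.0785,0]]]' >/dev/null; python3 chk.py 6 6
python3 -m jog '[[[-0.0085,0,-0.0085],[0,-0.048,0]],[[-0.0168,0,-0.017],[0,-0.096,0]]]' >/dev/null; python3 chk.py 6 6
python3 -m jog '[[[-0.004,0,-0.007],[0,0,0]]]' >/dev/null
python3 -m jog '[[[0,0.017,0],[0,0,0]],[[0,0.035,0],[0,0,0]],[[0,0.052,0],[0,0,0]],[[0,0.052,0],[0,0,0]],[[0,0.052,0],[0,0,0]]]' >/dev/null; python3 chk.py 6 6
python3 - <<'E'
from h import *
st(); to(*liptarget(-12,-24.5,.026,-20)); inc([(-12,-24.5,.026,-20),(-11,-24.5,.0225,-20)])
d=optics.get_image("top"); a=(.44,.68,-.46,-.13,1500); p=rect(d,.05,*a); cv2.imwrite("pics/f2.png",p)
E
```

```text
lip pan x 43.1 y 27.8 z 0.0227 pitch -9.7 F pan [ 0.9 -1.4  0.6]
lip pan x 11.7 y 27.8 z 0.0241 pitch -14.4 F pan [-0.4 -0.2 -1.7]
lip pan x -11.1 y 27.9 z 0.0292 pitch -20.0 F pan [-0.1  0.2 -2.8]
lip pan x -11.8 y -24.1 z 0.0372 pitch -19.8 F pan [-0.   0.1 -1.5]
t 13.45 tcp [ 0.6031 -0.4563  0.1333] yaw 98.92 pitch -15.86 roll -0.09 q [-0.68  0.31  1.5  -0.21  1.13 -0.76] F [-0.1 -0.  -1.5] M [0.09 0.03 0.02] open 0.0183 grip 108
shift [0.0031, 0.0002, 0.0101] turn [-0.0015, -0.0041, 0.0004]
(-11, -24.5, 0.0225, -20) [0.0019, 0.0, 0.0031] [0.0, 0.0, 0.0]
```

```bash

python3 -m jog '[[[0.0015,0,0.005],[0,0,0]],[[0.003,0,0.010],[0,-0.004,0]],[[0.003,0,0.010],[0,-0.004,0]]]' >/dev/null
python3 chk.py 2.5 4 && python3 -m jog '[[[0.0005,0,0.0019],[0,0,0]],[[0.0005,0,0.0019],[0,0,0]]]' >/dev/null &&
python3 chk.py 2.5 4 && python3 -m jog '[[[0.0003,0,0.001],[0,0,0]],[[0.0003,0,0.001],[0,0,0]]]' >/dev/null &&
python3 chk.py 2.5 4 && python3 -m jog '[[[0.0003,0,0.001],[0,0,0]],[[0.0003,0,0.001],[0,0,0]]]' >/dev/null &&
python3 chk.py 2.5 4 && python3 -m jog '[[[0.0003,0,0.001],[0,0,0]],[[0.0003,0,0.001],[0,0,0]]]' >/dev/null &&
python3 chk.py 2.5 4 && python3 -m jog '[[[0.0003,0,0.001],[0,0,0]],[[0.0003,0,0.001],[0,0,0]]]' >/dev/null &&
python3 chk.py 2.5 4 && echo NOTOUCH
```

```text
lip pan x -11.0 y -23.3 z 0.0248 pitch -19.9 F pan [ 0.5  0.5 -3. ]
lip pan x -11.9 y -24.3 z 0.0242 pitch -20.0 F pan [ 0.2  0.4 -2.7]
lip pan x -12.2 y -24.7 z 0.0237 pitch -20.0 F pan [ 0.3 -0.1 -1.1]
lip pan x -12.4 y -24.9 z 0.0230 pitch -20.1 F pan [-0.3  0.1  0.4]
lip pan x -12.7 y -25.0 z 0.0223 pitch -20.1 F pan [-1.1  0.4  2.7]
```

```bash

python3 -m jog '[[[0.0045,0,0.0027],[0,0.026,0]],[[0.009,0,0.0054],[0,0.0524,0]],[[0.009,0,0.0054],[0,0.0524,0]]]' >/dev/null; 
python3 chk.py 7 6 && python3 -m jog '[[[0.0036,0,0.0033],[0,0.026,0]],[[0.0073,0,0.0067],[0,0.0524,0]],[[0.0073,0,0.0067],[0,0.0524,0]]]' >/dev/null &&
python3 chk.py 7 6 && python3 -m jog '[[[0.0043,0,0.0013],[0,0.013,0]],[[0.0085,0,0.0027],[0,0.0262,0]]]' >/dev/null &&
python3 chk.py 7 6 && python3 -m jog '[[[0.0043,0,0.0015],[0,0.013,0]],[[0.0086,0,0.003],[0,0.0262,0]]]' >/dev/null &&
python3 chk.py 7 6 && python3 -m jog '[[[0.0053,0,0.0015],[0,0.013,0]],[[0.0106,0,0.003],[0,0.0262,0]]]' >/dev/null &&
python3 chk.py 7 6 && python3 -m jog '[[[0.0024,0,0.003],[0,0.02,0]],[[0.0047,0,0.006],[0,0.04,0]]]' >/dev/null &&
python3 chk.py 8 9 && python3 -m jog '[[[0.0024,0,0.003],[0,0.02,0]],[[0.0047,0,0.006],[0,0.0385,0]]]' >/dev/null &&
python3 chk.py 8 9 && python3 -m jog '[[[0.0038,0,0.0042],[0,0.026,0]],[[0.0075,0,0.0085],[0,0.0524,0]]]' >/dev/null &&
python3 chk.py 8 9 && echo OK
python3 -c "
from h import *
st()"
```

```text
lip pan x 0.5 y -24.7 z 0.0214 pitch -16.9 F pan [ 0.6 -0.7  3.5]
lip pan x 10.4 y -24.5 z 0.0212 pitch -13.9 F pan [-0.4 -0.3  3.7]
lip pan x 20.2 y -24.6 z 0.0217 pitch -12.5 F pan [-1.1 -0.8  3.2]
lip pan x 30.5 y -24.6 z 0.0216 pitch -10.9 F pan [-2.1  0.2  3.7]
lip pan x 42.6 y -24.6 z 0.0215 pitch -9.4 F pan [-2.2  0.3  3.4]
lip pan x 49.2 y -24.6 z 0.0217 pitch -7.1 F pan [-1.5 -0.   3. ]
lip pan x 55.5 y -24.5 z 0.0217 pitch -4.9 F pan [-1.9  0.1  3.5]
lip pan x 60.7 y -25.9 z 0.0261 pitch -2.5 F pan [-6.5  6.4 26.2]
t 16.40 tcp [ 0.5967 -0.406   0.0736] yaw 98.90 pitch 1.43 roll 0.17 q [-0.71  0.41  1.47  0.02  1.28 -0.87] F [-5.3 -7.4 26.2] M [-0.92  0.95  0.03] open 0.0179 grip 112
```

Fz hit 26 N with the moment pointing behind the TCP, so the handle's rear is touching the pan's end rim, not the ice. I'll undo that step, advance farther at -5° pitch, and flatten only once the handle is inside the pan.

```bash
python3 -c "
from h import *
z=.0228
inc([(65,-24.5,z,-2),(55,-24.5,z,-5.5),(65,-24.5,z,-5.5)])"
python3 -m jog '[[[-0.0077,0,-0.0103],[0,-0.061,0]],[[-0.0077,0,-0.0103],[0,-0.061,0]]]' >/dev/null; 
python3 chk.py 8 9; python3 -c "
from h import *
st()"
```

```text
(55, -24.5, 0.0228, -5.5) [-0.0065, 0.0, -0.0106] [0.0, -0.0611, -0.0]
(65, -24.5, 0.0228, -5.5) [0.01, -0.0, -0.0003] [0.0, 0.0, 0.0]
lip pan x 53.8 y -25.0 z 0.0226 pitch -5.5 F pan [-1.1 -0.1  1.1]
t 16.60 tcp [ 0.5965 -0.4101  0.0792] yaw 98.90 pitch -1.64 roll 0.03 q [-0.7   0.39  1.49 -0.02  1.24 -0.85] F [ 0.3 -1.   1.1] M [ 0.25 -0.04 -0.04] open 0.0180 grip 109
```

```bash

python3 -m jog '[[[0.005,0,-0.0002],[0,0,0]],[[0.010,0,-0.0004],[0,0,0]]]' >/dev/null
python3 chk.py 8 9 && python3 -m jog '[[[0.005,0,-0.0002],[0,0,0]],[[0.010,0,-0.0004],[0,0,0]]]' >/dev/null && 
python3 chk.py 8 9 && python3 -m jog '[[[0.005,0,-0.0002],[0,0,0]],[[0.010,0,-0.0004],[0,0,0]]]' >/dev/null && 
python3 chk.py 8 9 && echo OK
python3 - <<'E'
from h import *
st(); z=.0225
inc([(83,-24.5,z,-5.5),(95,-24.5,z,-3),(105,-24.5,z,-1),(115,-24.5,z,0),(122,-24.5,z,0)])
d=optics.get_image("top"); a=(.44,.68,-.46,-.13,1500); cv2.imwrite("pics/f3.png",rect(d,.05,*a))
E
```

```text
lip pan x 64.9 y -24.4 z 0.0215 pitch -5.4 F pan [-1.6  0.2  3. ]
lip pan x 74.8 y -24.4 z 0.0218 pitch -5.4 F pan [-1.   0.9  2.6]
lip pan x 84.5 y -24.5 z 0.0220 pitch -5.5 F pan [-3.2  0.2  3.4]
OK
t 17.20 tcp [ 0.5913 -0.3799  0.0784] yaw 98.89 pitch -1.61 roll -0.04 q [-0.67  0.35  1.54 -0.02  1.23 -0.82] F [ 0.3 -3.2  3.4] M [-0.01 -0.1   0.08] open 0.0183 grip 109
(95, -24.5, 0.0225, -3) [0.0099, 0.0, 0.0071] [0.0, 0.0436, 0.0]
(105, -24.5, 0.0225, -1) [0.0083, 0.0, 0.0061] [0.0, 0.0349, 0.0]
(115, -24.5, 0.0225, 0) [0.0091, -0.0, 0.0035] [0.0, 0.0175, 0.0]
(122, -24.5, 0.0225, 0) [0.007, -0.0, 0.0005] [0.0, 0.0, 0.0]
```

```bash

python3 -m jog '[[[0.005,0,0.0035],[0,0.022,0]],[[0.0099,0,0.007],[0,0.0436,0]]]' >/dev/null
python3 chk.py 8 9 && python3 -m jog '[[[0.0042,0,0.003],[0,0.017,0]],[[0.0083,0,0.006],[0,0.0349,0]]]' >/dev/null && 
python3 chk.py 8 9 && python3 -m jog '[[[0.0046,0,0.0016],[0,0.009,0]],[[0.0091,0,0.0032],[0,0.0175,0]]]' >/dev/null && 
python3 chk.py 8 10 && python3 -m jog '[[[0.0025,0,0.0001],[0,0,0]],[[0.005,0,0.0002],[0,0,0]]]' >/dev/null && 
python3 chk.py 8 12 && echo OK
python3 - <<'E'
from h import *
st()
d=optics.get_image("top"); a=(.44,.68,-.46,-.13,1500); cv2.imwrite("pics/f4.png",rect(d,.05,*a))
E
```

```text
lip pan x 94.0 y -25.7 z 0.0244 pitch -3.2 F pan [-4.3  0.6 14.3]
t 17.45 tcp [ 0.5913 -0.3725  0.0742] yaw 98.90 pitch 0.68 roll 0.12 q [-0.67  0.36  1.54  0.01  1.26 -0.83] F [ 0.1 -4.3 14.3] M [-0.28  0.15  0.05] open 0.0182 grip 110
```

```bash

python3 -m jog '[[[0,0,-0.0045],[0,-0.03,0]],[[0,0,-0.0045],[0,-0.03,0]]]' >/dev/null; python3 chk.py 8 9
python3 - <<'E'
from h import *
st()
d=optics.get_image("top"); a=(.45,.67,-.46,-.15,1450); p=grid(rect(d,.05,*a),*a)
f2=cv2.resize(cv2.imread("pics/f2.png")[60:,:340],None,fx=.9,fy=.9)
s=optics.get_image("side"); k=cv2.resize(s["image"][225:384,240:440],None,fx=1.7,fy=1.7,interpolation=cv2.INTER_CUBIC)
c=np.zeros((600,800,3),np.uint8); c[:p.shape[0],:p.shape[1]]=p; c[:k.shape[0],455:455+k.shape[1]]=k
c[325:325+f2.shape[0],:f2.shape[1]]=f2[:275]
o,pp,R=cur()
k2=cv2.resize(s["image"],None,fx=1,fy=1)
cv2.imwrite("pics/f5.png",c)
E
```

```text
lip pan x 94.8 y -24.9 z 0.0220 pitch -4.7 F pan [-0.7 -0.3  2.2]
t 17.70 tcp [ 0.5902 -0.3705  0.0762] yaw 98.89 pitch -0.82 roll 0.01 q [-0.66  0.34  1.55 -0.01  1.24 -0.82] F [ 0.4 -0.7  2.2] M [ 0.29 -0.17 -0.13] open 0.0180 grip 109
```

View pics/f5.png

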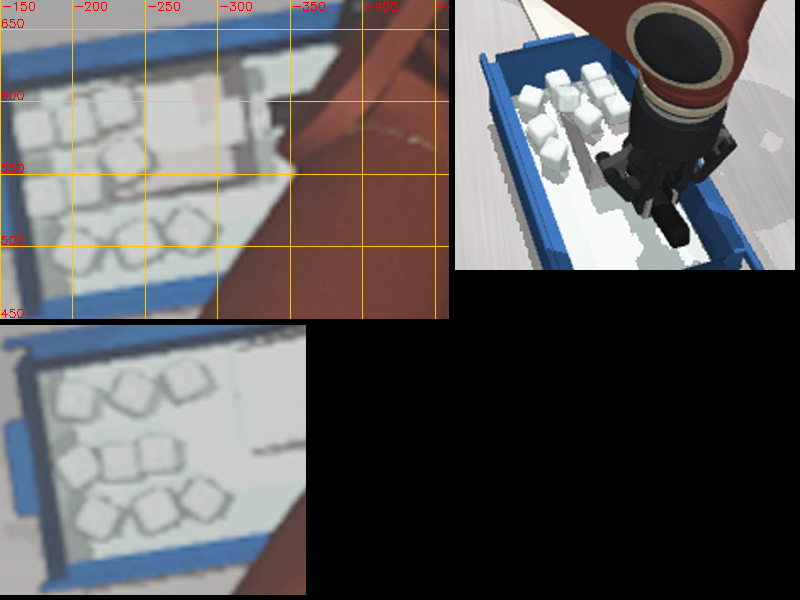

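The top crop shows six cubes gathered inside the bowl's width, from (35,130) to (125,160). The frozen row at (75,250), (140,245) and (190,230) lies outside it. The contact was the heel meeting the sheet. I'll keep about 1° lip-down and advance to the end wall.

```bash

python3 -m jog '[[[0.004,0,0],[0,0,0]],[[0.008,0,0],[0,0,0]]]' >/dev/null
python3 chk.py 8 10 && python3 -m jog '[[[0.004,0,0],[0,0,0]],[[0.008,0,0],[0,0,0]]]' >/dev/null && 
python3 chk.py 8 10 && python3 -m jog '[[[0.003,0,0],[0,0,0]],[[0.006,0,0],[0,0,0]]]' >/dev/null && 
python3 chk.py 8 10 && python3 -m jog '[[[0.002,0,0],[0,0,0]],[[0.004,0,0],[0,0,0]]]' >/dev/null && 
python3 chk.py 8 10 && python3 -m jog '[[[0.002,0,0],[0,0,0]],[[0.004,0,0],[0,0,0]]]' >/dev/null && 
python3 chk.py 8 10 && echo OK
python3 -c "
from h import *
st()"
```

```text
lip pan x 102.6 y -24.5 z 0.0215 pitch -4.7 F pan [-1.2  0.1  4.6]
lip pan x 110.9 y -24.5 z 0.0214 pitch -4.7 F pan [-2.1 -0.1  4.2]
lip pan x 116.8 y -24.6 z 0.0214 pitch -4.7 F pan [-1.4  0.3  3.6]
lip pan x 120.6 y -24.6 z 0.0214 pitch -4.7 F pan [-2.4  0.9  4.4]
lip pan x 124.5 y -24.7 z 0.0213 pitch -4.7 F pan [-3.1  0.1  4. ]
OK
t 18.80 tcp [ 0.5854 -0.3411  0.0755] yaw 98.87 pitch -0.82 roll -0.02 q [-0.63  0.3   1.6  -0.01  1.23 -0.78] F [ 0.4 -3.   4. ] M [ 0.45 -0.13  0.05] open 0.0182 grip 109
```

```bash
python3 -c "
from h import *
inc([(124.5,-24.6,.0213,-4.7),(127,-24.5,.0225,-3.7),(127,-24.3,.032,.3),(126,-24,.047,6.3),(123,-24,.064,12.3),(119,-24,.11,14),(115,-24,.16,14),(115,-24,.21,14),(115,-24,.26,14)])"
```

```text
(127, -24.5, 0.0225, -3.7) [0.0016, -0.0001, 0.0017] [0.0, 0.0175, 0.0]
(127, -24.3, 0.032, 0.3) [-0.0032, -0.0002, 0.0025] [0.0, 0.0698, -0.0]
(126, -24, 0.047, 6.3) [-0.0044, -0.0003, 0.003] [-0.0, 0.1047, 0.0]
(123, -24, 0.064, 12.3) [-0.0044, 0.0, 0.0007] [0.0, 0.1047, -0.0]
(119, -24, 0.11, 14) [0.0075, 0.0, -0.0402] [0.0, 0.0297, 0.0]
(115, -24, 0.16, 14) [0.0116, 0.0, -0.0488] [0.0, 0.0, 0.0]
(115, -24, 0.21, 14) [0.0154, 0.0, -0.0476] [0.0, 0.0, 0.0]
(115, -24, 0.26, 14) [0.0154, 0.0, -0.0476] [0.0, 0.0, 0.0]
```

```bash

python3 -m jog '[[[0.0016,0,0.001],[0,0.0175,0]],[[0.0016,0,0.001],[0,0.0175,0]]]' >/dev/null; python3 chk.py 10 10 &&
python3 -m jog '[[[-0.0016,0,0.0012],[0,0.035,0]],[[-0.0032,0,0.0025],[0,0.07,0]]]' >/dev/null && python3 chk.py 10 10 &&
python3 -m jog '[[[-0.0015,0,0.001],[0,0.035,0]],[[-0.003,0,0.002],[0,0.07,0]],[[-0.0044,0,0.003],[0,0.1047,0]]]' >/dev/null && python3 chk.py 10 10 &&
python3 -m jog '[[[-0.0015,0,0.0002],[0,0.035,0]],[[-0.003,0,0.0004],[0,0.07,0]],[[-0.0044,0,0.0007],[0,0.1047,0]]]' >/dev/null && python3 chk.py 10 10 &&
python3 -m jog '[[[0.002,0,-0.01],[0,0.01,0]],[[0.004,0,-0.02],[0,0.02,0]],[[0.0055,0,-0.03],[0,0.03,0]],[[0.0075,0,-0.04],[0,0.03,0]]]' >/dev/null && python3 chk.py 10 10 && 
python3 -m jog '[[[0.003,0,-0.012],[0,0,0]],[[0.008,0,-0.030],[0,0,0]],[[0.0116,0,-0.049],[0,0,0]],[[0.018,0,-0.073],[0,0,0]],[[0.022,0,-0.095],[0,0,0]]]' >/dev/null && python3 chk.py 10 10
python3 -m jog '[[[0.0025,0,-0.01],[0,0,0]],[[0.0025,0,-0.01],[0,0,0]],[[0.0025,0,-0.01],[0,0,0]]]' >/dev/null
python3 - <<'E'
from h import *
st();lip()
for n in("top","side"):
    d=optics.get_image(n); np.save(f"pics/l_{n}.npy",d,allow_pickle=True)
E
```

```text
lip pan x 126.4 y -24.9 z 0.0237 pitch -3.8 F pan [-1.2  0.4  6.3]
lip pan x 127.8 y -24.4 z 0.0324 pitch 0.5 F pan [ 0.8  0.4 -0.1]
lip pan x 126.4 y -23.6 z 0.0465 pitch 6.6 F pan [-0.7 -0.1 -3.6]
lip pan x 122.7 y -24.6 z 0.0650 pitch 12.5 F pan [ 0.2 -0.7 -3.1]
lip pan x 118.5 y -25.0 z 0.1122 pitch 14.0 F pan [ 0.8 -0.6 -2.3]
lip pan x 110.6 y -24.9 z 0.2104 pitch 13.9 F pan [-0.6  0.8 -2.5]
t 21.00 tcp [ 0.5887 -0.3636  0.2146] yaw 98.86 pitch 17.93 roll -0.06 q [-0.74  0.36  1.31  0.2   1.72 -0.89] F [-0.5  0.6 -4. ] M [-0.64 -0.1   0.02] open 0.0179 grip 108
lip pan x 110.2 y -24.5 z 0.2176 pitch 14.0 F pan [ 0.6  0.4 -4. ]
```

```bash
python3 - <<'E'
from h import *
J=np.array([.517,.292]); u=ax
o,p,R=cur()
# refine jug centre from the first top/side pictures: sample rim circle darkness/brightness contrast
best=[]
for nm in("top0","side0"):
    d=np.load(f"pics/{nm}.npy",allow_pickle=True).item(); g=cv2.GaussianBlur(cv2.cvtColor(d["image"],cv2.COLOR_BGR2GRAY),(0,0),.8).astype(np.float32)
    t=np.linspace(0,2*np.pi,180,endpoint=False); res=[]
    for dx in np.arange(-.014,.0141,.002):
        for dy in np.arange(-.014,.0141,.002):
            for r in(.0645,.067):
                f=lambda rr:cv2.remap(g,*[np.float32(proj(d,np.c_[J[0]+dx+rr*np.cos(t),J[1]+dy+rr*np.sin(t),np.full(180,.132)])[:,i].reshape(-1,1)) for i in(0,1)],cv2.INTER_LINEAR).ravel()
                res.append((np.clip(2*f(r)-f(r-.008)-f(r+.008),-15,30).mean(),dx,dy,r))
    res.sort(reverse=True); print(nm,[tuple(np.round(x,4)) for x in res[:3]])
tp,TR=liptarget(0,0,.20,14,xy=J-u*.015); to(tp,R); to(tp,TR)
E
```

```text
top0 [(np.float64(29.7837), np.float64(0.0), np.float64(0.004), np.float64(0.0645)), (np.float64(29.5118), np.float64(0.0), np.float64(0.006), np.float64(0.0645)), (np.float64(29.0983), np.float64(0.0), np.float64(0.006), np.float64(0.067))]
side0 [(np.float64(19.6906), np.float64(-0.004), np.float64(0.006), np.float64(0.0645)), (np.float64(19.3394), np.float64(-0.004), np.float64(0.008), np.float64(0.0645)), (np.float64(18.6118), np.float64(-0.002), np.float64(0.006), np.float64(0.0645))]
shift [0.4382, 0.0308, 0.1595] turn [0.0, 0.0, 0.0]
shift [0.4382, 0.0308, 0.1595] turn [-0.0023, -0.0026, -0.0012]
```

```bash

python3 -m jog '[[[0.0094,0.0006,0.0034],[0,0,0]],[[0.0282,0.0019,0.0102],[0,0,0]],[[0.0563,0.0038,0.0205],[0,0,0]],[[0.0845,0.0057,0.0307],[0,0,0]],[[0.1127,0.0076,0.041],[0,0,0]]]' >/dev/null
python3 -m jog '[[[0.0282,0.0019,0.0102],[0,0,0]],[[0.0563,0.0038,0.0205],[0,0,0]],[[0.0845,0.0057,0.0307],[0,0,0]],[[0.1127,0.0076,0.041],[0,0,0]],[[0.1408,0.0095,0.0512],[0,0,0]]]' >/dev/null
python3 -m jog '[[[0.0282,0.0019,0.0102],[0,0,0]],[[0.0563,0.0038,0.0205],[0,0,0]],[[0.0845,0.0057,0.0307],[0,0,0]],[[0.1127,0.0076,0.041],[0,0,0]],[[0.1314,0.0089,0.0478],[0,0,0]]]' >/dev/null
python3 -m jog '[[[0.0169,0.0011,0.0061],[0,0,0]],[[0.0319,0.0022,0.0116],[0,0,0]],[[0.0451,0.0031,0.0164],[0,0,0]],[[0.0535,0.0036,0.0194],[0,0,0]],[[0.0582,0.0039,0.0211],[0,0,0]]]' >/dev/null
python3 -m jog '[[[0,0,0],[0,0,0]],[[0,0,0],[0,0,0]],[[0,0,0],[0,0,0]]]' >/dev/null
python3 - <<'E'
from h import *
st();lip(); J=np.array([.515,.297]); o,p,R=cur(); w=s2w(LIP,OFF,E,p,R)[0]; print("lip rel jug: fwd %.1f lat %.1f"%((w[:2]-J)@ax*1e3,(w[:2]-J)@ay*1e3))
W=[(-15,.20,14),(-15,.155,0),(-15,.146,-8),(-12,.141,-14),(-10,.139,-20),(-8,.135,-28),(-8,.130,-36),(-8,.126,-44),(-8,.126,-50)]
T=[liptarget(0,0,z,a,xy=J+ax*f/1e3) for f,z,a in W]
to(*T[0])
for (p,R),(p2,R2),w in zip(T,T[1:],W[1:]): print(w,np.round(R.inv().apply(p2-p),4).tolist(),np.round((R.inv()*R2).as_rotvec()[1],4))
for n in("top","side"):
    d=optics.get_image(n); np.save(f"pics/j_{n}.npy",d,allow_pickle=True)
E
```

```text
t 23.40 tcp [0.546  0.1058 0.1981] yaw 98.82 pitch 17.90 roll -0.03 q [-0.1  -0.07  1.81  0.3   1.48 -0.29] F [-1.2 -0.4 -2.9] M [-0.58 -0.11 -0.02] open 0.0182 grip 108
lip pan x 580.6 y -55.1 z 0.2009 pitch 14.0 F pan [-0.2  1.2 -2.9]
lip rel jug: fwd -16.5 lat -1.2
shift [0.0011, -0.001, 0.0014] turn [-0.0001, -0.0, -0.0013]
(-15, 0.155, 0) [0.0037, 0.0, 0.0033] -0.2443
(-15, 0.146, -8) [0.0082, -0.0, -0.0141] -0.1396
(-12, 0.141, -14) [0.0097, 0.0, -0.0127] -0.1047
(-10, 0.139, -20) [0.0087, 0.0, -0.0158] -0.1047
(-8, 0.135, -28) [0.0119, -0.0, -0.0198] -0.1396
(-8, 0.13, -36) [0.0109, -0.0, -0.0185] -0.1396
(-8, 0.126, -44) [0.011, 0.0, -0.0197] -0.1396
(-8, 0.126, -50) [0.0063, -0.0, -0.0174] -0.1047
```

```bash

python3 -m jog '[[[0.001,0,0.001],[0,-0.08,0]],[[0.002,0,0.002],[0,-0.16,0]],[[0.0037,0,0.0033],[0,-0.2443,0]],[[0.0037,0,0.0033],[0,-0.2443,0]]]' >/dev/null; python3 chk.py 9 9 &&
python3 -m jog '[[[0.003,0,-0.005],[0,-0.047,0]],[[0.0055,0,-0.0094],[0,-0.093,0]],[[0.0082,0,-0.0141],[0,-0.14,0]],[[0.0082,0,-0.0141],[0,-0.14,0]]]' >/dev/null && python3 chk.py 9 9 &&
python3 -m jog '[[[0.0049,0,-0.0064],[0,-0.052,0]],[[0.0097,0,-0.0127],[0,-0.1047,0]],[[0.0097,0,-0.0127],[0,-0.1047,0]],[[0.0097,0,-0.0127],[0,-0.1047,0]]]' >/dev/null && python3 chk.py 9 9 &&
python3 -m jog '[[[0.0044,0,-0.0079],[0,-0.052,0]],[[0.0087,0,-0.0158],[0,-0.1047,0]],[[0.0087,0,-0.0158],[0,-0.1047,0]],[[0.0087,0,-0.0158],[0,-0.1047,0]],[[0.0087,0,-0.0158],[0,-0.1047,0]]]' >/dev/null && python3 chk.py 9 9 &&
python3 -m jog '[[[0.006,0,-0.0099],[0,-0.07,0]],[[0.0119,0,-0.0198],[0,-0.14,0]],[[0.0119,0,-0.0198],[0,-0.14,0]],[[0.0119,0,-0.0198],[0,-0.14,0]]]' >/dev/null && python3 chk.py 9 9 &&
python3 -m jog '[[[0.0055,0,-0.0093],[0,-0.07,0]],[[0.0109,0,-0.0185],[0,-0.14,0]],[[0.0109,0,-0.0185],[0,-0.14,0]],[[0.0109,0,-0.0185],[0,-0.14,0]]]' >/dev/null && python3 chk.py 9 9
python3 - <<'E'
from h import *
st()
for n in("top","side"):
    d=optics.get_image(n); np.save(f"pics/k_{n}.npy",d,allow_pickle=True)
E
```

```text
lip pan x 582.8 y -54.3 z 0.1565 pitch 0.1 F pan [ 0.2  0.4 -3.4]
lip pan x 581.9 y -54.9 z 0.1478 pitch -7.9 F pan [ 0.5 -0.3 -2.5]
lip pan x 584.0 y -54.6 z 0.1418 pitch -13.9 F pan [ 0.1  0.3 -2.9]
lip pan x 585.4 y -54.6 z 0.1394 pitch -19.9 F pan [-0.6 -0.5 -2.1]
lip pan x 588.1 y -54.7 z 0.1357 pitch -27.9 F pan [-0.1  0.3 -2.6]
lip pan x 587.7 y -54.7 z 0.1305 pitch -36.0 F pan [-0.4  0.6 -1.8]
t 26.00 tcp [0.5353 0.1731 0.2643] yaw 98.90 pitch -32.06 roll -0.09 q [ 0.43  0.01  1.67 -0.54  1.62  0.3 ] F [-0.5 -0.5 -1.8] M [0.29 0.06 0.04] open 0.0182 grip 108
```

```bash

python3 -m jog '[[[0.0055,0,-0.0098],[0,-0.07,0]],[[0.011,0,-0.0197],[0,-0.14,0]],[[0.011,0,-0.0197],[0,-0.14,0]],[[0.011,0,-0.0197],[0,-0.14,0]],[[0.011,0,-0.0197],[0,-0.14,0]]]' >/dev/null; python3 chk.py 9 9
python3 - <<'E'
from h import *
st(); J=np.array([.515,.297])
W=[(-8,.126,-44),(-20,.19,-44),(-120,.21,-5)]
T=[liptarget(0,0,z,a,xy=J+ax*f/1e3) for f,z,a in W]
for (p,R),(p2,R2),w in zip(T,T[1:],W[1:]): print(w,np.round(R.inv().apply(p2-p),4).tolist(),np.round((R.inv()*R2).as_rotvec()[1],4))
E
```

```text
lip pan x 587.3 y -55.0 z 0.1270 pitch -44.0 F pan [ 0.7  0.7 -1.9]
t 26.60 tcp [0.5324 0.1924 0.2758] yaw 98.82 pitch -40.11 roll -0.02 q [ 0.51  0.07  1.63 -0.65  1.7   0.36] F [-0.8  0.6 -1.9] M [ 0.45  0.03 -0.04] open 0.0179 grip 108
(-20, 0.19, -44) [-0.0504, -0.0, -0.0412] 0.0
(-120, 0.21, -5) [-0.0842, -0.0, 0.1673] 0.6807
```

```bash

python3 -m jog '[[[-0.025,0,-0.021],[0,0,0]],[[-0.0504,0,-0.0412],[0,0,0]],[[-0.0504,0,-0.0412],[0,0,0]]]' >/dev/null
python3 -m jog '[[[-0.017,0,0.033],[0,0.136,0]],[[-0.034,0,0.067],[0,0.272,0]],[[-0.05,0,0.1],[0,0.408,0]],[[-0.067,0,0.134],[0,0.544,0]],[[-0.0842,0,0.167],[0,0.6807,0]]]' >/dev/null
python3 -m jog '[[[-0.05,0,0],[0,0,0]],[[-0.1,0,0],[0,0,0]],[[-0.13,0,0],[0,0,0]],[[-0.13,0,0],[0,0,0]]]' >/dev/null
python3 - <<'E'
from h import *
st();lip()
t=optics.get_image("top"); s=optics.get_image("side")
a=(.43,.60,.20,.38,2200); j=rect(t,.06,*a)
a2=(.38,.74,-.48,.42,880); w=rect(t,.03,*a2)
k=cv2.resize(s["image"][105:205,215:315],None,fx=2.7,fy=2.7,interpolation=cv2.INTER_CUBIC)
c=np.zeros((600,800,3),np.uint8); c[:280,:390]=cv2.resize(j,(390,280+88))[44:324]; c[:270,400:670]=k; c[283:283+w.shape[0],:w.shape[1]]=w[:317]
cv2.imwrite("pics/z1.png",c)
E
```

```text
t 27.80 tcp [ 0.5802 -0.1216  0.2679] yaw 98.49 pitch -1.23 roll -0.10 q [-0.32 -0.05  1.65 -0.02  1.53 -0.47] F [-0.3  1.6 -2.7] M [-0.15 -0.01 -0.01] open 0.0180 grip 108
lip pan x 341.8 y -54.5 z 0.2125 pitch -5.1 F pan [ 1.6  0.  -2.7]
```

View pics/z1.png

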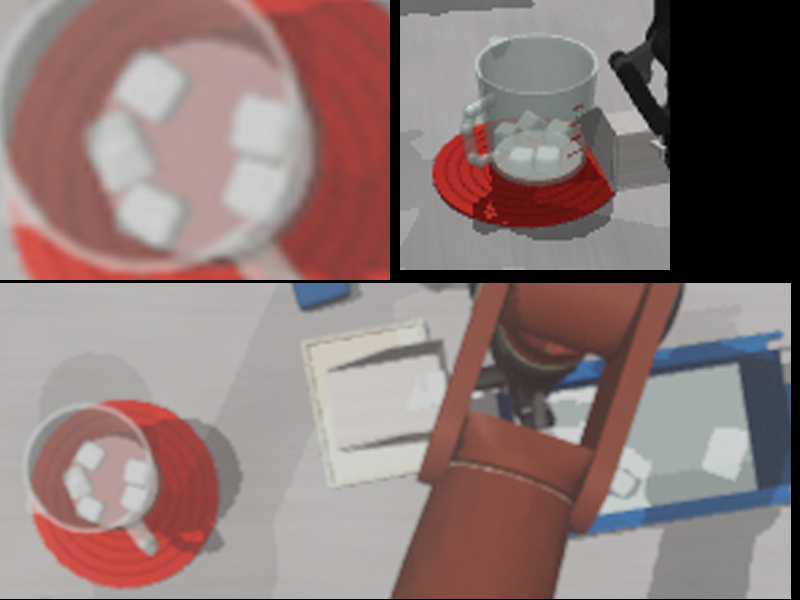

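The picture shows five cubes in the jug, three on the left and two on the right. The jug has not moved on its mat, nothing is on the bench, and the bowl is empty. Next I'll take the scoop back to the tray.

```bash

python3 -m jog '[[[0,0,0],[0,0,0.72]],[[0,0,0],[0,0,0.72]],[[0,0,0],[0,0,0.72]],[[0,0,0],[0,0,0.72]],[[0,0,0],[0,0,0.72]]]' >/dev/null
python3 -m jog '[[[0,0,0],[0,0,0.72]],[[0,0,0],[0,0,0.72]],[[0,0,0],[0,0,0.72]],[[0,0,0],[0,0,0.72]],[[0,0,0],[0,0,0.72]]]' >/dev/null
python3 -m jog '[[[0,0,0],[0,0,0]],[[0,0,0],[0,0,0]]]' >/dev/null
python3 -c "
from h import *
st(); to([.5033,-.036,.12],Rscoop(16,.3))"
```

```text
t 29.10 tcp [ 0.5804 -0.1159  0.2686] yaw 16.58 pitch -0.22 roll 1.11 q [-0.31 -0.05  1.65 -0.02  1.53  0.97] F [-0.   0.4 -3. ] M [-0.01  0.14  0.01] open 0.0181 grip 108
shift [-0.0505, -0.1015, 0.1469] turn [0.0194, 0.0089, 0.0102]
```

```bash

python3 -m jog '[[[-0.0175,-0.034,0],[0.01,0.004,0.005]],[[-0.035,-0.068,0],[0.0194,0.009,0.01]],[[-0.0505,-0.1015,0],[0.0194,0.009,0.01]],[[-0.0505,-0.1015,0.05],[0.0194,0.009,0.01]],[[-0.0505,-0.1015,0.1],[0.0194,0.009,0.01]]]' >/dev/null
python3 -m jog '[[[0,0,0.035],[0,0,0]],[[0,0,0.046],[0,0,0]],[[0,0,0.046],[0,0,0]],[[0,0,0.046],[0,0,0]]]' >/dev/null
python3 - <<'E'
from h import *
st(); to([.5033,-.036,.07],Rscoop(16,.3))
s=optics.get_image("side"); o,p,R=cur()
# template check: shift of the near lip corner / bowl vs the first picture, by matching the bowl crop after lifting (same relative view)
a=np.load("pics/s1.npy",allow_pickle=True).item(); ao=np.load("pics/s1o.npy",allow_pickle=True).item()
M=np.array([[.055,-.040,.002],[.055,.040,.003],[-.055,-.042,0]])
print(np.round(proj(s,s2w(M,OFF,E,p,R)),1).tolist())
np.save("pics/b_side.npy",s,allow_pickle=True)
E
```

```text
t 30.00 tcp [ 0.5057 -0.0361  0.1234] yaw 15.84 pitch 0.51 roll 0.12 q [-0.22 -0.15  1.99  0.    1.29  1.07] F [ 0.3 -0.3 -1.6] M [-0.07  0.17 -0.06] open 0.0183 grip 108
shift [-0.0027, -0.0008, 0.0533] turn [0.0022, -0.0037, -0.0028]
[[350.2, 210.0], [333.2, 190.8], [310.0, 221.3]]
```

```bash

python3 -m jog '[[[-0.0025,-0.001,0.025],[0.002,-0.003,0]],[[-0.0025,-0.001,0.05],[0.002,-0.003,0]],[[-0.0025,-0.001,0.06],[0.002,-0.003,0]],[[-0.0025,-0.001,0.0625],[0.002,-0.003,0]],[[-0.0025,-0.001,0.0625],[0.002,-0.003,0]]]' >/dev/null
python3 chk.py 3 5 && python3 -m jog '[[[0,0,0.002],[0,0,0]],[[0,0,0.002],[0,0,0]]]' >/dev/null &&
python3 chk.py 3 5 && python3 -m jog '[[[0,0,0.002],[0,0,0]],[[0,0,0.002],[0,0,0]]]' >/dev/null &&
python3 chk.py 3 5 && python3 -m jog '[[[0,0,0.002],[0,0,0]],[[0,0,0.002],[0,0,0]]]' >/dev/null &&
python3 chk.py 3 5 && python3 -m jog '[[[0,0,0.002],[0,0,0]],[[0,0,0.002],[0,0,0]]]' >/dev/null &&
python3 chk.py 3 5 && python3 -m jog '[[[0,0,0.0015],[0,0,0]],[[0,0,0.0015],[0,0,0]]]' >/dev/null &&
python3 chk.py 3 5 && python3 -m jog '[[[0,0,0.0015],[0,0,0]],[[0,0,0.0015],[0,0,0]]]' >/dev/null &&
python3 chk.py 3 5 && echo NOTOUCH
python3 -c "
from h import *
st()"
```

```text
lip pan x 290.6 y -159.0 z 0.0090 pitch -3.6 F pan [-0.2 -0.3 -1.5]
lip pan x 290.7 y -158.8 z 0.0068 pitch -3.6 F pan [-1.1 -0.1 -1.9]
lip pan x 291.1 y -157.9 z 0.0035 pitch -3.7 F pan [ 1.1  0.9 -2.6]
lip pan x 291.2 y -157.6 z 0.0009 pitch -3.8 F pan [ 0.8 -0.1 -1.7]
lip pan x 291.1 y -157.6 z -0.0011 pitch -3.8 F pan [-0.   0.5 -2.9]
lip pan x 291.0 y -158.1 z -0.0014 pitch -3.7 F pan [1.2 1.5 2. ]
t 31.55 tcp [ 0.5021 -0.0355  0.0498] yaw 15.81 pitch 0.17 roll -0.07 q [-0.22 -0.05  2.04  0.    1.15  1.07] F [-1.7  1.   2. ] M [0.01 0.36 0.01] open 0.0178 grip 109
```

```bash

python3 -m jog '[[[0,0,0],[0,0,0]],[[0,0,0],[0,0,0]],[[0,0,0],[0,0,0]],[[0,0,0],[0,0,0]]]' 0.6 20 >/dev/null
python3 -m jog '[[[0,0,0],[0,0,0]],[[0,0,0],[0,0,0]],[[0,0,0],[0,0,0]]]' 1
python3 -m jog '[[[0,0,-0.015],[0,0,0]],[[0,0,-0.05],[0,0,0]],[[0,0,-0.1],[0,0,0]],[[0,0,-0.15],[0,0,0]],[[0,0,-0.19],[0,0,0]]]' >/dev/null
python3 -m jog '[[[0.0,-0.05,0],[0,0,0]],[[-0.05,-0.1,0],[0,0,0]],[[-0.1,-0.15,0],[0,0,0]],[[-0.1,-0.2,0],[0,0,0]],[[-0.1,-0.2,0],[0,0,0]]]' >/dev/null
python3 - <<'E'
from h import *
st()
d0=np.load("pics/top0.npy",allow_pickle=True).item(); s0=np.load("pics/side0.npy",allow_pickle=True).item()
t=optics.get_image("top"); s=optics.get_image("side")
a=(.41,.72,-.12,.08,1000)
for n,x,y in(("top",d0,t),("scoop",None,None)):
    if x is None: continue
    A=cv2.cvtColor(rect(x,.03,*a),6); B=cv2.cvtColor(rect(y,.03,*a),6)
    df=cv2.absdiff(A,B); print("top diff mean",df.mean(), "px>40:",(df>40).mean()); print(cv2.phaseCorrelate(np.float32(A),np.float32(B)))
A=cv2.cvtColor(s0["image"],6)[195:250,250:370];B=cv2.cvtColor(s["image"],6)[195:250,250:370]
print("side",cv2.absdiff(A,B).mean(),(cv2.absdiff(A,B)>40).mean(),cv2.phaseCorrelate(np.float32(A),np.float32(B)))
J=lambda d:cv2.cvtColor(d["image"],6)[115:190,225:300]
print("jug",cv2.phaseCorrelate(np.float32(J(s0)),np.float32(J(s))))
E
```

```text
t: 32.25
tool_pos: [0.5019, -0.0355, 0.0491]
tool_rot: [-3.11, -0.431, -0.004]
contact_force: [-0.7, 0.1, -0.2]
opening: 0.0853
grip_force: 0.0
t 33.25 tcp [0.349  0.1306 0.2403] yaw 15.81 pitch 0.32 roll -0.09 q [ 0.16 -0.63  2.15  0.    1.62  1.45] F [0.5 0.3 0.7] M [ 0.02 -0.02 -0.01] open 0.0854 grip 0
top diff mean 6.6933870967741935 px>40: 0.002725806451612903
((0.05052831610910857, -0.023146692691938142), 0.5528048400878907)
side 4.106363636363636 0.020151515151515153 ((-0.1362905197738229, -0.05709956133645733), 0.9570270260175069)
jug ((0.5877728911120457, 0.4316365259580266), 0.8522952801174588)
```

```bash
python3 -c "
from station import job
print(job.finish_job())"
```

```text
the job is handed in; nothing more can be done
None
```

I handed the job in at 33 s: five ice cubes are in the small jug on the red mat, and the scoop lies right way up in its tray, released and back where it started; I noticed no cube outside the pan or jug, though the arm hid part of the pan in that picture.

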